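# Charge the jade polishing tumbler

## Task

Load the tumbler for a polishing run: turn the clamp knob to free the cover, slide the cover fully open, and with the scoop transfer every piece of jade from the tray into the tub (fingers only for a piece that has fallen outside the tray). Finish with the scoop lying flat on the floor of the empty tray and the cover slid fully shut, then turn the clamp fully tight and, last of all, push the green start plunger all the way down. Leave the other things on the bench where they are.

Things in the scene. Friction and masses are not known exactly. Their poses are not given: they have to be found in the camera images.
- tumbler: fixed blue tumbler, 340 mm wide (y), 172 deep (x), rails' tops 156 mm high. Origin under its middle at bench height; x away from the robot, y left, z up. Right half: open tub; left half: motor housing. Clamp bracket x -102 to -50, y +-18, top z 172. Grey control box in front of the housing, x -149 to -87, y 40 to 145, top z 88, with a timer dial (x -118, y 58)
- scoop_grip (a point): middle of the scoop's wooden handle, at x -108, y 0, z 66 mm of the scoop, axes as the scoop's. The handle is 20 mm thick (y), 22 mm high, 100 mm long and slopes up backwards at 0.22 rad, from (-59, 0, 55) to (-157, 0, 77); with the bowl in the tray it passes clear over the near wall. Grip it across y, with any tilt about y
- tub_floor (a point): middle of the orange-lined tub's inner floor, 63 mm above the bench, axes as the tumbler's. Inside the tub is 154 mm (x) by 144 mm (y), 79 mm deep to its own edge, 93 mm to the tops of the rails that run along y at its front and back edges
- cover (a joint): sliding cover, a clear plate with a metal frame: 0 = fully shut over the tub, 0.160 = fully open (slid along the tumbler's +y, over the motor housing), m. It stays where it is left; about 7 N of friction when the clamp is free, held fast (over 20 N) when the clamp is tight
- cover_grip (a point): grip point of the cover's handle, a black upright fin 64 mm long (tumbler x), 14 mm thick (tumbler y), whose top is 10 mm above this point and whose foot on the cover is 22 mm below it; moves with the cover
- clamp (a joint): quarter-turn clamp knob on the bracket: 0 = fully tight, growing anticlockwise seen from above to 1.571 = fully free, rad. Its screw presses a shoe on the cover's edge below about 0.5 rad and is clear of it above; it turns stiffly (0.15 N m) and stays where it is left
- clamp_grip (a point): on the knob's axis, at the middle height of its black wing grip: 56 mm long, 14 mm thick, 26 mm high (10 mm above this point); its round hub, 34 mm across, begins 14 mm below. Its x axis runs along the wing, its z axis up; the wing lies along the tumbler's x when tight and along its y when free
- start (a joint): green sprung start plunger on the control box: 0 = out, 0.010 = pushed fully home, m; 8 N at the end of the stroke, it springs back
- start_top (a point): middle of the top of the start plunger, 32 mm across; moves down with it; pushed along -z
- tray: white enamel tray, blue rim, fixed to the bench, 238 mm long (x), 100 wide (y), rim 40 mm high, walls and floor 4 mm: inside 230 by 92, floor at z 4. Origin under its middle at bench height; x along its length, away from the robot. The jade starts in its far (+x) half; the near half is free, so the scoop can be set down there and pushed along +x to the far wall
- scoop: steel hand scoop, 0.22 kg, lying on its flat bottom on the bench. Origin under the middle of its bowl; x points to the lip, z up. Bowl 90 mm long (x -45 to +45), 64 wide outside, 60 inside; floor 3 mm, thinning over the last 23 mm to a 0.8 mm lip; back wall 34 mm high; side walls 34 high at the back, falling to 10 at x 30
- jade1: rough lump of green jade, faceted, about 21 x 19 x 17 mm, 14 g, lying in the tray at the start; origin at its middle, axes arbitrary. Any of jade1 to jade8 may be absent
- jade2: rough lump of green jade, faceted, about 21 x 19 x 17 mm, 14 g, lying in the tray at the start; origin at its middle, axes arbitrary. Any of jade1 to jade8 may be absent
- jade3: rough lump of green jade, faceted, about 21 x 19 x 17 mm, 14 g, lying in the tray at the start; origin at its middle, axes arbitrary. Any of jade1 to jade8 may be absent
- jade4: rough lump of green jade, faceted, about 21 x 19 x 17 mm, 14 g, lying in the tray at the start; origin at its middle, axes arbitrary. Any of jade1 to jade8 may be absent
- jade5: rough lump of green jade, faceted, about 21 x 19 x 17 mm, 14 g, lying in the tray at the start; origin at its middle, axes arbitrary. Any of jade1 to jade8 may be absent
- jade6: rough lump of green jade, faceted, about 21 x 19 x 17 mm, 14 g, lying in the tray at the start; origin at its middle, axes arbitrary. Any of jade1 to jade8 may be absent
- jade7: rough lump of green jade, faceted, about 21 x 19 x 17 mm, 14 g, lying in the tray at the start; origin at its middle, axes arbitrary. Any of jade1 to jade8 may be absent
- jade8: rough lump of green jade, faceted, about 21 x 19 x 17 mm, 14 g, lying in the tray at the start; origin at its middle, axes arbitrary. Any of jade1 to jade8 may be absent
- hammer: bystander, to be left alone: hammer lying on the green mat; origin at its underside
- saucer_a: bystander, to be left alone: white saucer, 90 mm across, 16 mm high, before the tub; origin at its underside
- saucer_b: bystander, to be left alone: small blue bowl, 80 mm across, 30 mm high; origin at its underside
- jar: bystander, to be left alone: small amber jar with a black cap, 52 mm across, 65 mm high; origin at its underside
- block: bystander, to be left alone: dark wooden block, 70 x 50 x 30 mm; origin at its underside

How it is judged:
By the outcome, as a careful person would: the job done as asked, in the order asked, and still so for the second after the job is handed in, with the robot touching nothing.
Of jade1, jade2, jade3, jade4, jade5, jade6, jade7, jade8 only 4 to 8 are there at a start; the rules pass over those that are not, and their reading is None.
At some moment in a run one of jade1, jade2, jade3, jade4, jade5, jade6, jade7, jade8, scoop may be knocked a few centimetres aside while the robot is not near it.
It also fails if it takes over 210 s, if anything falls off the work surface, if the arm or the gripper's body presses on something with over 40 N, if the wrist force passes 120 N, or if a joint passes its speed limit or range.

## Robot

A 6-joint arm with a two-finger parallel gripper is mounted at the origin on the work surface. World frame = base frame: x ahead of the robot, y to its left, z up, the work surface at z = 0. Lengths are in mm, angles in degrees, forces in N, time in s.
With the tool pointing down it reaches from about 300 to 850 mm from the base axis. Payload 4.2 kg.
Tool frame: the origin (TCP) lies at the very end of the fingers, on their centre line; the grasp point (between the pads) lies env.grip_point_offset behind it (env.grip_point_offset is the distance from the TCP to the grasp point, in mm); z points along the fingers, y is the direction in which the jaws open and shut (so a half turn about z gives the same grasp; the last joint's range is limited). The gripper opens to 91 mm and grips with 3 to 60 N. Pads are 32 mm wide; open, the fingers measure 118 mm over their backs; the gripper's body (76 mm by 178 mm) begins 60 mm behind the grasp point.
Start: joints at [66.807, 18.312, 89.639, -0, 72.044, -1.146], TCP at [215.843, 532.968, 213.976] pointing down, gripper open.
Joint ranges: [-177.97, 177.97], [-48.28, 115.42], [12.27, 149.76], [-77.06, 257.06], [2.81, 150.46], [-146.56, 146.56]. Speed limits (degrees/s): [147.25, 147.25, 180, 180, 180, 180].

## Interface

Orientations are given as [roll, pitch, yaw] about the fixed x, y, z axes, in that order (R = Rz(yaw) Ry(pitch) Rx(roll)).
In Python, from workcell import env, grab_frame, camera_params gives the robot as it stands. The module is installed in compiled form; this text tells all that it offers.
- The arm moves only by the shell command python3 -m creep 'ROWS' [OPENING] [FORCE]. ROWS is a JSON object of lists of equal length, an entry for each row: "offset": the shift along the tool's x, y, z in m, a list of three; "rotation": the turn, a rotation vector about the tool's x, y, z in degrees, a list of three. A call has 1 to 5 rows; each row shifts and turns the commanded pose from where the row before left it, along the tool's axes as they then stand; what a row does not reach is not made up. A row lasts 1/8 s, in which the tool goes at most 62.5 mm and 10.7 degrees, less where a joint would pass 70% of its speed; a pose out of reach is approached as far as the arm can. A call is refused whole if a number of a shift passes 0.0625 or a number of a turn 10.7, either way. A call with a gripper value outside its range is refused whole. OPENING is the closure, from 0 (fully open) to 1 (shut), set as the call begins (- or left out, the last holds). The fingers move at their own pace and stop on an object; FORCE is the grip in N (left out, the last holds). Time passes only in rows, so rows that do not move let the fingers close. It gives the time, the measured TCP pose, the force and the opening at its end, in the units of the state.
- env.state(): the state, without advancing time (a new reading comes with each control period).
- grab_frame(name): name is "scene" or "top" or "wrist"; returns the picture (420x560x3 uint8, red, green, blue); there is no depth.
- camera_params(name): a dict with "mtx" (3x3 intrinsics, pixels), "k1" (the pictures are not rectified: a ray, as slopes to the right and down, at radius r is drawn at 1 + k1 r^2 times it, then the intrinsics apply), "R" (3x3) and "t" (3): a world point X has camera coordinates R X + t. Camera axes: x right, y down, z forward; pixel columns grow to the right and rows downward; lengths in mm; the calibration is good to about 2 mm. A picture is of the moment at which its call begins: read the wrist's pose just before it. camera_params takes no time and is no camera call; for the wrist camera it gives the pose at the moment of the call.
- env.job_done(): hands the job in, once; it reports no verdict.
The state is a dict: "time_s": time; "qpos": joint angles; "qvel": joint speeds; "effort": joint torques, N m; "ee_pos": TCP position; "ee_rot": TCP orientation; "force": force on the tool from outside, world axes, zero at the start; "torque": the same for the moment, N m; "gripper_width": finger opening in mm.
Only numpy, scipy, OpenCV 4.12 (cv2) and the standard library are available. Lean on these libraries where they do the work, as an engineer would, in place of code of your own. Each camera call takes 0.05 s, during which the arm holds its last target.

## Working session

There is one attempt and no reset: what is moved stays moved. The work goes in short steps, Python scripts to look and compute and a shell command to move; the robot and the scene stay as the last step left them, time stands still between calls to the robot, and variables do not carry over. Pictures are saved under pics/ and viewed, and the job is handed in when it is done.

```bash
mkdir -p pics; python3 - <<'E'
from workcell import env, grab_frame, camera_params
import cv2
print(env.state()); print(env.grip_point_offset)
for n in ["scene","top","wrist"]:
    p=camera_params(n); im=grab_frame(n)
    cv2.imwrite(f"pics/{n}0.png",im[:,:,::-1]); print(n,p)
E
```

```text
{'time_s': 0.0, 'qpos': array([ 6.68073499e+01,  1.83520211e+01,  8.97052377e+01,  1.04301819e-04,
        7.20438689e+01, -1.14320100e+00]), 'qvel': array([-0.03715914,  0.00140904,  0.05500117,  0.02380381,  0.00543337,
        0.01172368]), 'effort': array([-3.37412994e-04, -4.12457013e+01, -2.31975013e+01,  7.27580767e-02,
        4.56264953e-02, -1.32652704e-04]), 'ee_pos': array([215.63691233, 532.49924599, 213.12438804]), 'ee_rot': array([-1.79898894e+02, -2.11677379e-03,  1.57950517e+02]), 'force': array([-0.97201184,  0.46279408,  0.14177588]), 'torque': array([0.00341396, 0.06614458, 0.05030171]), 'gripper_width': 91.48557962348958}
18.8
scene {'mtx': array([[398.70073008,   0.        , 280.72707809],
       [  0.        , 398.70073008, 213.389594  ],
       [  0.        ,   0.        ,   1.        ]]), 'k1': -0.05524917532917636, 'R': array([[-0.10253259,  0.99457018, -0.01781064],
       [ 0.7419081 ,  0.06453354, -0.66738879],
       [-0.6626156 , -0.08164296, -0.74449647]]), 't': array([  46.31033805, -307.98472624, 1379.94264628])}
top {'mtx': array([[416.33921927,   0.        , 277.52152804],
       [  0.        , 416.33921927, 217.37347879],
       [  0.        ,   0.        ,   1.        ]]), 'k1': -0.09021342361937687, 'R': array([[-0.0124364 , -0.99956296, -0.02681828],
       [-0.98579919,  0.01674821, -0.16709113],
       [ 0.16746726,  0.02435942, -0.98557665]]), 't': array([  25.18280973,  525.72918511, 1111.71134256])}
wrist {'mtx': array([[308.57920381,   0.        , 279.30151112],
       [  0.        , 308.57920381, 210.31189838],
       [  0.        ,   0.        ,   1.        ]]), 'k1': -0.046533002529718925, 'R': array([[ 0.37546892,  0.92683436, -0.00108091],
       [ 0.89851141, -0.36370844,  0.24575072],
       [ 0.22737707, -0.09324297, -0.96933246]]), 't': array([-575.83112634,  -27.20095967,  390.29637526])}
```

View pics/top0.png

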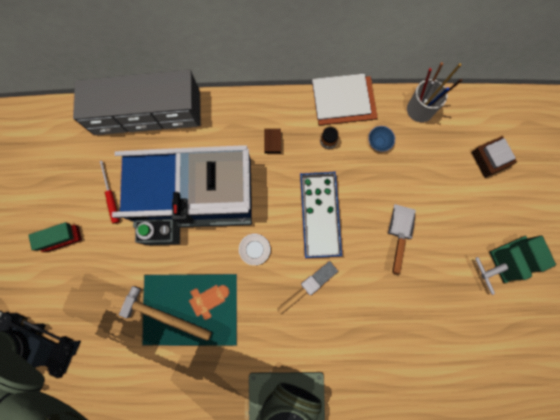

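View pics/scene0.png

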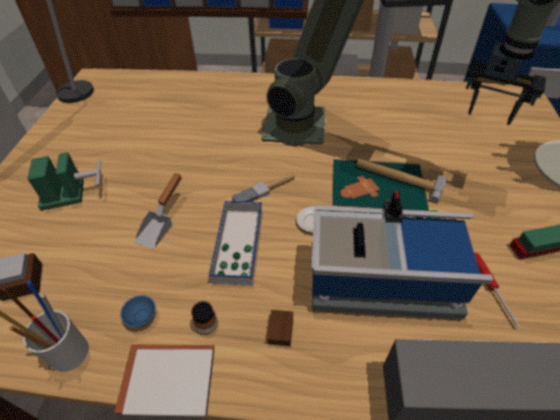

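View pics/wrist0.png

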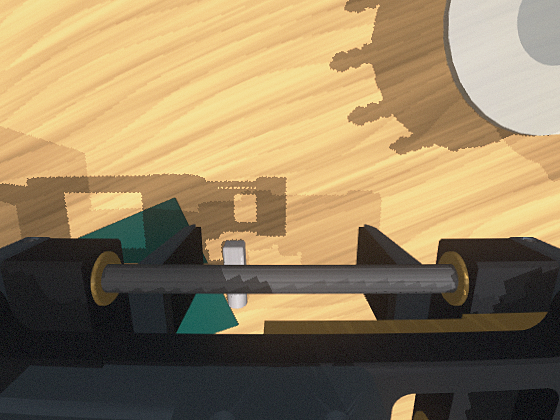

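```bash
cat > h.py <<'E'
from workcell import env, grab_frame, camera_params
import cv2, numpy as np
from scipy.spatial.transform import Rotation as Ro
def ray(p,u,v):
    d=np.array([p['k1'],0,0,0,0])
    q=cv2.undistortPoints(np.array([[[u,v]]],float),p['mtx'],d)[0,0]
    R=p['R'];c=-R.T@p['t'];return c,R.T@np.array([q[0],q[1],1])
def onz(p,u,v,z):
    c,d=ray(p,u,v);return c+d*(z-c[2])/d[2]
def tri(p1,a,p2,b):
    c1,d1=ray(p1,*a);c2,d2=ray(p2,*b)
    s=np.linalg.lstsq(np.array([d1,-d2]).T,c2-c1,rcond=None)[0]
    x,y=c1+s[0]*d1,c2+s[1]*d2
    return (x+y)/2,np.linalg.norm(x-y)
def proj(p,X):
    r=cv2.Rodrigues(p['R'])[0]
    return cv2.projectPoints(np.atleast_2d(X).astype(float),r,p['t'],p['mtx'],np.array([p['k1'],0,0,0,0]))[0][:,0]
def shot(n,name,crop=None,sc=1):
    p=camera_params(n);im=grab_frame(n)[:,:,::-1]
    cv2.imwrite(f'pics/{name}_raw.png',im)
    o=im
    if crop: o=im[crop[1]:crop[3],crop[0]:crop[2]]
    cv2.imwrite(f'pics/{name}.png',cv2.resize(o,None,fx=sc,fy=sc,interpolation=cv2.INTER_CUBIC))
    return p,im
def st():
    s=env.state();R=Ro.from_euler('xyz',s['ee_rot'],degrees=True).as_matrix()
    return s,R
def plan(goal,Rg=None):
    """offset in tool frame to the goal TCP pos and rotvec to goal R"""
    s,R=st()
    print('t',round(s['time_s'],2),'pos',s['ee_pos'].round(1),'rot',s['ee_rot'].round(1),'w',round(s['gripper_width'],1),'F',s['force'].round(1))
    print('off tool mm',(R.T@(np.array(goal)-s['ee_pos'])).round(1))
    if Rg is not None: print('rotvec deg',Ro.from_matrix(R.T@Rg).as_rotvec(degrees=True).round(1))
E
python3 - <<'E'
import cv2
im=cv2.imread('pics/top0.png')
cv2.imwrite('pics/topA.png',cv2.resize(im[130:260,90:280],None,fx=4,fy=4,interpolation=cv2.INTER_CUBIC))
cv2.imwrite('pics/topB.png',cv2.resize(im[150:290,270:430],None,fx=4,fy=4,interpolation=cv2.INTER_CUBIC))
im=cv2.imread('pics/scene0.png')
cv2.imwrite('pics/scA.png',cv2.resize(im[170:320,290:490],None,fx=4,fy=4,interpolation=cv2.INTER_CUBIC))
cv2.imwrite('pics/scB.png',cv2.resize(im[150:300,120:310],None,fx=4,fy=4,interpolation=cv2.INTER_CUBIC))
E
```

```text
(no output)
```

View pics/topA.png

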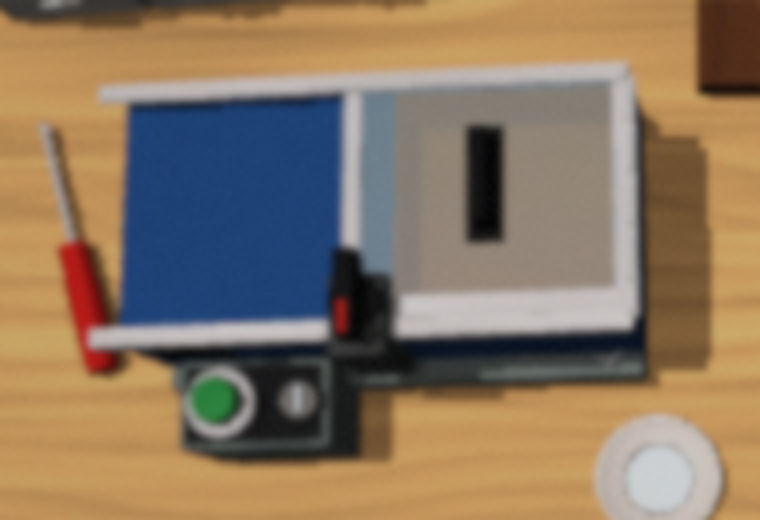

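View pics/topB.png

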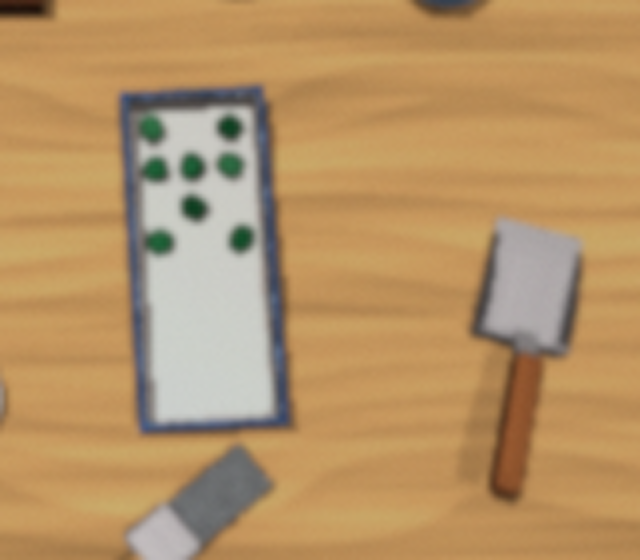

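View pics/scA.png

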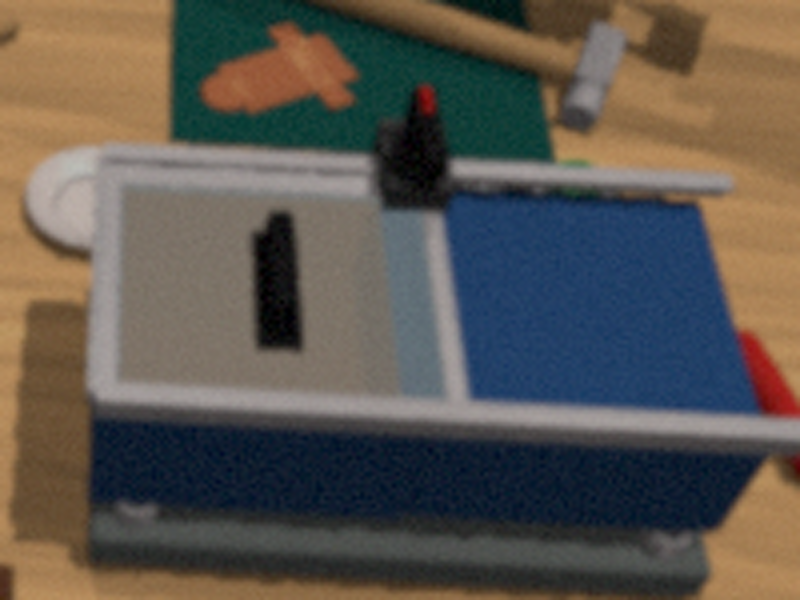

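View pics/scB.png

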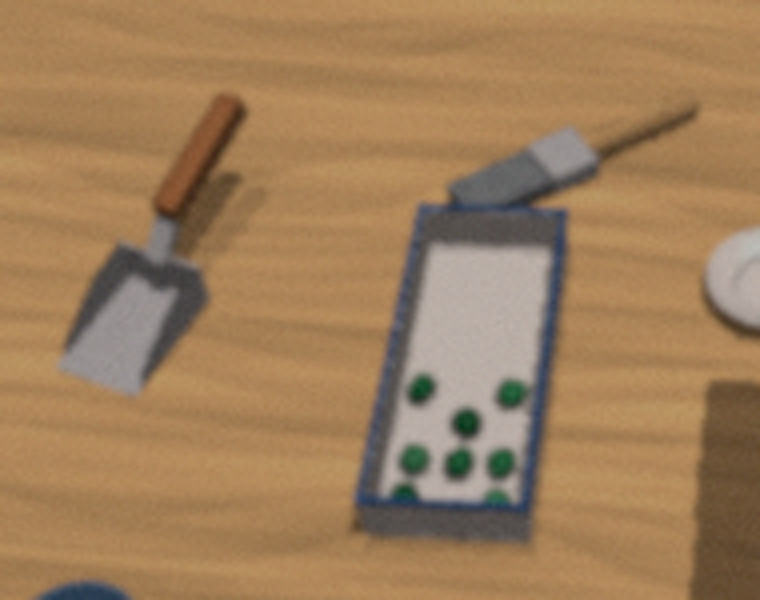

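```bash
python3 - <<'E'
from h import *
T=camera_params('top');S=camera_params('scene')
a=lambda x,y:(90+x/4,130+y/4); b=lambda x,y:(270+x/4,150+y/4)
sa=lambda x,y:(290+x/4,170+y/4); sb=lambda x,y:(120+x/4,150+y/4)
for n,q,z in [('railFR far-right corner',a(628,65),156),('near-right',a(634,330),156),('far-left',a(100,96),156),('near-left',a(90,340),156),
 ('blue farleft',a(128,105),150),('blue nearleft',a(120,325),150),
 ('coverhandle top c',a(485,183),180),('start',a(214,400),100)]:
    print(n,onz(T,*q,z).round(1))
for n,q,r in [('far-right',a(628,65),sa(95,400)),('near-right',a(634,330),sa(100,148)),('near-left',a(90,340),sa(730,183)),('wing redtip',a(342,315),sa(427,98)),('handle',a(485,183),sa(275,278)),('scoop handle end',b(508,492),sb(232,100)),('scoop handle front',b(528,352),sb(168,212)),('lipL',b(500,219),sb(140,393)),('lipR',b(580,240),sb(60,368))]:
    x,e=tri(T,q,S,r);print(n,x.round(1),round(e,1))
for n,q in [('FL',(125,94)),('FR',(264,88)),('NR',(290,426)),('NL',(144,430))]: print('tray',n,onz(T,*b(*q),40).round(1))
for n,q in [('lipL',(500,219)),('lipR',(580,240))]: print(n,onz(T,*b(*q),1).round(1))
im=cv2.imread('pics/top0.png');hsv=cv2.cvtColor(im,cv2.COLOR_BGR2HSV)
m=cv2.inRange(hsv,(60,100,20),(90,255,255));m[:, :290]=0;m[:,350:]=0;m[:165]=0;m[230:]=0
n,l,s,c=cv2.connectedComponentsWithStats(m)
for i in range(1,n): print(s[i][4],onz(T,*c[i],12).round(0))
E
```

```text
railFR far-right corner [695.6  91.6 156. ]
near-right [520.8  87.6 156. ]
far-left [684.4 442.6 156. ]
near-left [520.5 439.4 156. ]
blue farleft [679.6 425.5 150. ]
blue nearleft [531.1 422.4 150. ]
coverhandle top c [611.8 179.1 180. ]
start [488.4 375.5 100. ]
far-right [696.8  93.2 152.2] 2.5
near-right [522.   88.7 149.3] 0.9
near-left [521.3 442.2 152.6] 2.4
wing redtip [523.9 261.6 207.1] 3.0
handle [617.3 183.9 160.1] 2.1
scoop handle end [ 365.8 -296.1   76.8] 2.4
scoop handle front [ 460.1 -318.    61. ] 4.5
lipL [ 564.4 -320.4   -0.9] 4.9
lipR [ 548.5 -379.7   -2. ] 2.2
tray FL [652.  -51.4  40. ]
tray FR [ 654.6 -150.1   40. ]
tray NR [ 415.  -159.3   40. ]
tray NL [413.9 -59.2  40. ]
lipL [ 564.8 -322.4    1. ]
lipR [ 548.3 -379.9    1. ]
15 [635. -70.  12.]
10 [ 635. -126.   12.]
15 [606. -98.  12.]
12 [ 607. -125.   12.]
14 [605. -72.  12.]
11 [576. -98.  12.]
12 [ 553. -132.   12.]
15 [551. -73.  12.]
```

```bash
python3 -m creep '{"offset":[[0,0,-0.06],[0,0,-0.06],[-0.057,-0.054,0],[-0.057,-0.054,0],[-0.057,-0.054,0]],"rotation":[[0,0,-10.7],[0,0,-10.7],[0,0,0],[0,0,0],[0,0,0]]}'
python3 -m creep '{"offset":[[-0.055,-0.054,0],[-0.055,-0.054,0],[0,0,0],[0,0,0]],"rotation":[[0,0,-0.7],[0,0,0],[0,0,0],[0,0,0]]}'
python3 - <<'E'
from h import *
p,im=shot('wrist','w1'); 
s,R=st();print(s['ee_pos'],s['ee_rot'],'cam',(R.T@(-p['R'].T@p['t']-s['ee_pos'])))
E
```

```text
time_s: 0.78
ee_pos: [351.4, 401.1, 333.9]
ee_rot: [180.0, 0.0, 179.4]
force: [0.7, 0.6, -1.0]
gripper_width: 91.5
time_s: 1.27
ee_pos: [438.9, 314.6, 333.7]
ee_rot: [180.0, -0.1, -180.0]
force: [0.0, 0.5, 0.5]
gripper_width: 91.1
[438.5082766  315.09722421 333.80337733] [ 1.79980826e+02 -4.30312174e-02 -1.79899935e+02] cam [  68.46546884    1.03653929 -171.06709094]
```

View pics/w1.png

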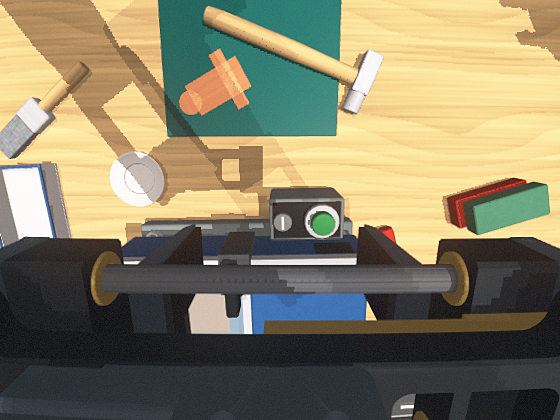

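```bash
python3 -m creep '{"offset":[[-0.05,-0.025,0],[-0.05,-0.025,0],[-0.05,-0.01,0],[0,0,0],[0,0,0]],"rotation":[[0,0,0],[0,0,0],[0,0,0],[0,0,0],[0,0,0]]}'
python3 - <<'E'
from h import *
p,im=shot('wrist','w2'); 
s,R=st();print(s['ee_pos'],s['ee_rot'],s['qpos'])
np.save('w2p.npy',p,allow_pickle=True)
E
```

```text
time_s: 1.95
ee_pos: [588.0, 256.1, 333.7]
ee_rot: [180.0, -0.1, -179.8]
force: [-0.5, -0.8, 0.8]
gripper_width: 91.0
[587.76419768 256.02437077 334.23393696] [ 1.79975674e+02 -3.10726481e-02 -1.79811287e+02] [ 2.24916982e+01  2.22151878e+01  6.68337594e+01  3.43029581e-02
  9.09705690e+01 -6.76964331e+01]
```

View pics/w2.png

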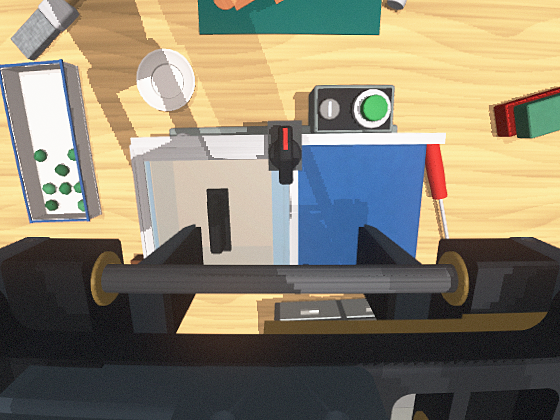

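```bash
python3 - <<'E'
import cv2
im=cv2.imread('pics/w2_raw.png')
cv2.imwrite('pics/w2c.png',cv2.resize(im[70:270,120:450],None,fx=2.4,fy=2.4,interpolation=cv2.INTER_CUBIC))
E
```

```text
(no output)
```

View pics/w2c.png

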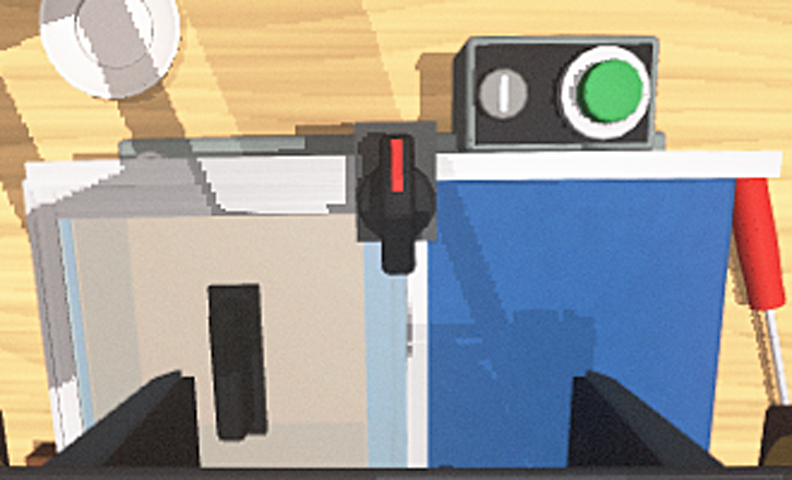

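```bash
python3 - <<'E'
from h import *
T=camera_params('top');W=np.load('w2p.npy',allow_pickle=True).item()
w=lambda x,y:(120+x/2.4,70+y/2.4)
for n,q,z in [('wing near',(398,135),205),('wing far',(398,273),205),('wingnearL',(388,138),205),('wingnearR',(407,138),205),('rail nearL',(782,152),156),('rail in L',(779,177),156),('rail mid',(440,154),156),('railmid in',(440,180),156),('rail nearR',(25,163),156),('blue left near',(735,178),150),('cover handle n',(234,285),183),('cover handle f',(233,440),183),('cover near edge R',(27,182),160),('start',(612,90),100),('start rim',(605,91),90),('dial',(503,93),88),('boxNL',(657,38),88),('boxNR',(470,38),88),('boxFL',(655,148),88)]:
    print(n,onz(W,*w(*q),z).round(1))
a=lambda x,y:(90+x/4,130+y/4)
for n,q,r in [('start',w(612,90),(214,400)),('handle',w(233,362),(485,183)),('wing near',w(398,135),(342,338)),('wing far',w(398,273),(345,250)),('dial',w(503,93),(297,400)),('rail nearL',w(782,152),(90,348)),('rail nearL far',w(779,177),(90,330))]:
    x,e=tri(W,q,T,a(*r));print(n,x.round(1),round(e,1))
E
```

```text
wing near [513.4 263.7 205. ]
wing far [568.1 264.1 205. ]
wingnearL [514.6 259.8 205. ]
wingnearR [514.5 267.2 205. ]
rail nearL [518.3 443.4 156. ]
rail in L [529.7 443.4 156. ]
rail mid [520.8 284.1 156. ]
railmid in [532.6 284.3 156. ]
rail nearR [524.6  91.6 156. ]
blue left near [530.7 425.2 150. ]
cover handle n [577.2 192.3 183. ]
cover handle f [650.4 188.4 183. ]
cover near edge R [533.1  93.5 160. ]
start [487.6 378.2 100. ]
start rim [487.3 377.4  90. ]
dial [488.8 322.7  88. ]
boxNL [459.6 404.2  88. ]
boxNR [460.8 304.1  88. ]
boxFL [516.9 407.8  88. ]
start [488.  376.5 101.1] 2.7
handle [620.  184.1 153.7] 1.9
wing near [512.9 264.2 190.1] 0.5
wing far [570.  264.8 186.6] 2.2
dial [489.  322.3  89. ] 0.6
rail nearL [517.3 443.5 151.3] 4.7
rail nearL far [528.9 443.4 152.1] 4.0
```

```bash
R='[0,0,10.7]'
python3 -m creep '{"offset":[[0,0,0.01],[0,0,0.01],[0,0,0.01],[0,0,0.01],[0,0,0.01]],"rotation":[[0,0,10.7],[0,0,10.7],[0,0,10.7],[0,0,10.7],[0,0,10.7]]}'
python3 -m creep '{"offset":[[0,0,0.01],[0,0,0],[0,0,0],[0,0,0],[0,0,0]],"rotation":[[0,0,10.7],[0,0,10.7],[0,0,10.7],[0,0,10.7],[0,0,10.7]]}'
python3 -m creep '{"offset":[[0,0,0],[0,0,0],[0,0,0],[0,0,0],[0,0,0]],"rotation":[[0,0,10.7],[0,0,10.7],[0,0,10.7],[0,0,10.7],[0,0,10.7]]}'
python3 -m creep '{"offset":[[0,0,0],[0,0,0],[0,0,0]],"rotation":[[0,0,10.7],[0,0,8],[0,0,0]]}'
python3 - <<'E'
from h import *
plan([541,264.5,230]); s,R=st(); print(R.round(2),s['qpos'])
p,im=shot('wrist','w3'); np.save('w3p.npy',p,allow_pickle=True)
E
```

```text
time_s: 2.62
ee_pos: [587.6, 255.8, 284.7]
ee_rot: [179.9, -0.0, 126.3]
force: [-0.0, -0.4, -0.9]
gripper_width: 91.3
time_s: 3.25
ee_pos: [587.6, 255.8, 275.1]
ee_rot: [180.0, -0.1, 72.8]
force: [0.4, 0.0, 0.3]
gripper_width: 91.0
time_s: 3.88
ee_pos: [587.6, 255.8, 275.1]
ee_rot: [-180.0, -0.1, 19.3]
force: [0.3, 0.1, 0.4]
gripper_width: 90.9
time_s: 4.25
ee_pos: [587.9, 255.6, 274.9]
ee_rot: [-180.0, -0.0, 1.1]
force: [-0.2, 0.0, -0.5]
gripper_width: 91.1
t 4.25 pos [587.9 255.6 274.9] rot [-180.    -0.     1.1] w 91.1 F [-0.2  0.  -0.5]
off tool mm [-46.8  -9.7  44.9]
[[ 1.    0.02  0.  ]
 [ 0.02 -1.    0.  ]
 [ 0.   -0.   -1.  ]] [2.24652213e+01 2.28359647e+01 7.40625211e+01 1.71425544e-02
 8.30438187e+01 1.11399665e+02]
```

View pics/w3.png

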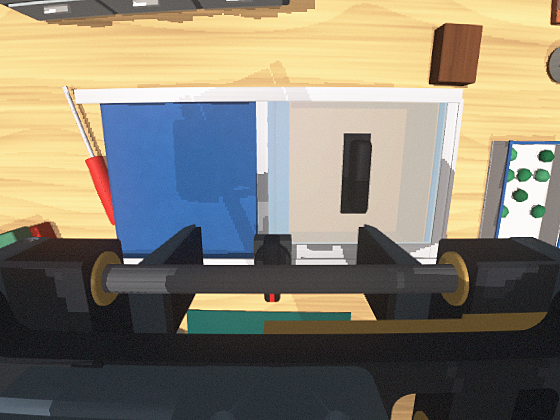

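```bash

python3 -m creep '{"offset":[[-0.0465,-0.0095,0],[0,0,0.045],[0,0,0.02],[0,0,0.01],[0,0,0]],"rotation":[[0,0,0],[0,0,0],[0,0,0],[0,0,0],[0,0,0]]}'
python3 - <<'E'
from h import *
p,im=shot('wrist','w4')
shot('scene','s4',(340,150,480,290),4)
E
```

```text
time_s: 4.92
ee_pos: [542.4, 263.6, 198.9]
ee_rot: [180.0, 0.0, 0.9]
force: [-0.1, 0.2, 1.4]
gripper_width: 91.1
```

View pics/w4.png

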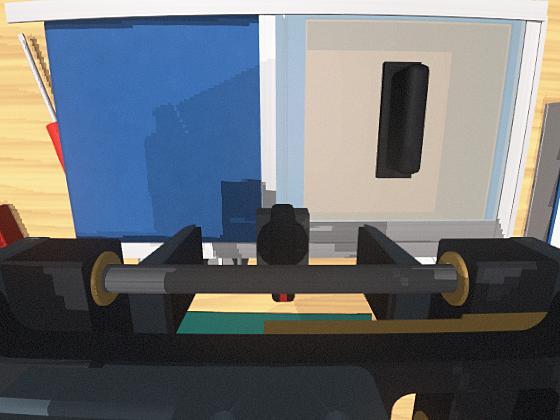

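View pics/s4.png

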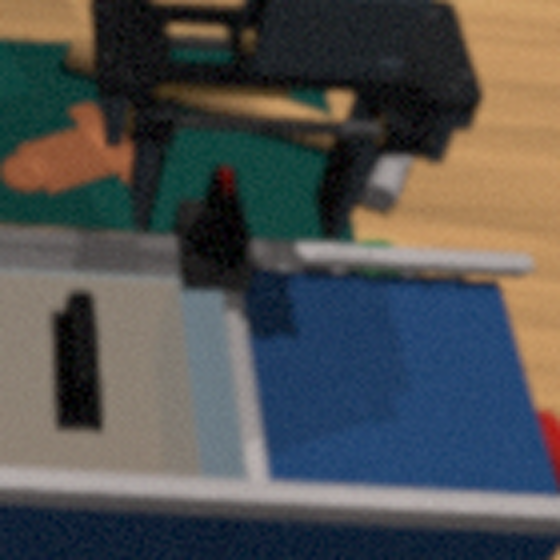

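```bash
python3 - <<'E'
import cv2
im=cv2.imread('pics/w4_raw.png')
cv2.imwrite('pics/w4c.png',cv2.resize(im[190:310,200:400],None,fx=4,fy=4,interpolation=cv2.INTER_CUBIC))
E
```

```text
(no output)
```

View pics/w4c.png

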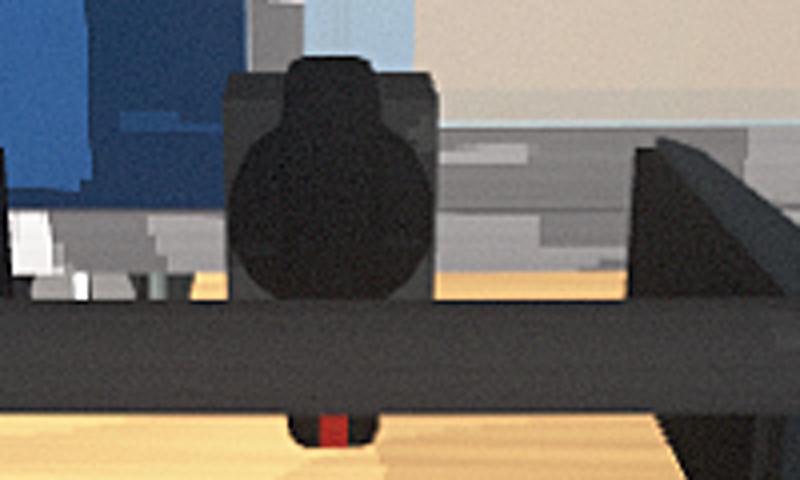

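```bash
python3 - <<'E'
from h import *
W=np.load('w2p.npy',allow_pickle=True).item();P=camera_params('wrist')
print(tri(W,(285.8,183.8),P,(283.3,204.3)),tri(W,(285.8,126.2),P,(283.8,301.5)))
W3=np.load('w3p.npy',allow_pickle=True).item()
w=lambda x,y:(120+x/2.4,70+y/2.4)
# cover fin: w2 far-end/near-end of top; w4 
print(tri(W3,(357,136),P,(408,64)),tri(W3,(355,211),P,(405,174)))
plan([541,264.5,185])
E
```

```text
(array([570.44385467, 263.8850842 , 191.28703603]), np.float64(1.0168745007469107)) (array([513.42139746, 262.90957154, 204.99599086]), np.float64(1.5034513408809778))
(array([654.79466263, 190.36048561, 172.57715861]), np.float64(2.0754859975659152)) (array([590.01782611, 189.81508829, 183.5435119 ]), np.float64(2.629944415416707))
t 5.03 pos [543.2 263.7 200. ] rot [-1.799e+02 -1.000e-01  9.000e-01] w 91.5 F [-0.3 -0.7 -0.5]
off tool mm [-2.3 -0.8 15. ]
```

```bash

python3 -m creep '{"offset":[[-0.0015,-0.0005,0.007],[0,0,0.005],[0,0,0]],"rotation":[[0,0,0],[0,0,0],[0,0,0]]}'
python3 -m creep '{"offset":[[0,0,0],[0,0,0],[0,0,0],[0,0,0],[0,0,0]],"rotation":[[0,0,0],[0,0,0],[0,0,0],[0,0,0],[0,0,0]]}' 1 25
```

```text
time_s: 5.4
ee_pos: [540.9, 263.7, 186.4]
ee_rot: [180.0, 0.1, 0.9]
force: [-0.3, -0.0, -0.4]
gripper_width: 90.9
time_s: 6.02
ee_pos: [541.1, 263.9, 187.0]
ee_rot: [-180.0, -0.0, 0.8]
force: [0.3, 0.6, -0.0]
gripper_width: 44.3
```

```bash

python3 -m creep '{"offset":[[0,0,0],[0,0,0],[0,0,0],[0,0,0],[0,0,0]],"rotation":[[0,0,0],[0,0,0],[0,0,0],[0,0,0],[0,0,0]]}' 1 25
python3 -m creep '{"offset":[[0,0,0],[0,0,0]],"rotation":[[0,0,0],[0,0,0]]}' 
```

```text
time_s: 6.65
ee_pos: [541.1, 261.7, 187.0]
ee_rot: [179.7, 0.0, 0.9]
force: [0.7, -5.0, 1.8]
gripper_width: 13.7
time_s: 6.9
ee_pos: [541.2, 261.7, 186.9]
ee_rot: [179.8, 0.0, 0.9]
force: [-0.9, -5.0, 2.0]
gripper_width: 13.9
```

```bash

python3 -m creep '{"offset":[[0,0.002,0],[0,0,0],[0,0,0],[0,0,0],[0,0,0]],"rotation":[[0,0,-9],[0,0,-9],[0,0,-9],[0,0,-9],[0,0,-9]]}' 1 35
python3 -m creep '{"offset":[[0,0,0],[0,0,0],[0,0,0],[0,0,0],[0,0,0]],"rotation":[[0,0,-9],[0,0,-9],[0,0,-9],[0,0,-9],[0,0,-9]]}' 
python3 -m creep '{"offset":[[0,0,0],[0,0,0]],"rotation":[[0,0,-2],[0,0,0]]}'
python3 -c "
from workcell import env
print(env.state()['torque'])" 
```

```text
time_s: 7.52
ee_pos: [541.0, 262.1, 186.9]
ee_rot: [-180.0, -0.0, 46.1]
force: [-1.3, 0.3, -0.2]
gripper_width: 13.9
time_s: 8.15
ee_pos: [540.6, 262.2, 186.9]
ee_rot: [-179.9, -0.0, 91.1]
force: [-1.8, 1.4, 0.6]
gripper_width: 13.7
time_s: 8.4
ee_pos: [540.6, 262.2, 186.9]
ee_rot: [-179.9, -0.1, 92.6]
force: [-2.7, 1.1, 0.6]
gripper_width: 14.4
[ 0.22119246  0.53777733 -1.18374927]
```

```bash

python3 -m creep '{"offset":[[0,0,0],[0,0,0],[0,0,0],[0,0,-0.03],[0,0,-0.03]],"rotation":[[0,0,0],[0,0,0],[0,0,0],[0,0,0],[0,0,0]]}' 0.3 25
python3 -m creep '{"offset":[[0,0,0],[0,0,0],[0,0,0],[0,0,0],[0,0,0]],"rotation":[[0,0,10.7],[0,0,10.7],[0,0,10.7],[0,0,10.7],[0,0,10.7]]}' 
python3 -m creep '{"offset":[[0,0,0],[0,0,0],[0,0,0],[0,0,0],[0.03,0.03,0]],"rotation":[[0,0,10.7],[0,0,10.7],[0,0,10.7],[0,0,6],[0,0,0]]}'
python3 - <<'E'
from h import *
s,R=st();plan([622,189,210])
p,im=shot('wrist','w5');np.save('w5p.npy',p,allow_pickle=True)
E
```

```text
time_s: 9.02
ee_pos: [541.2, 261.7, 247.4]
ee_rot: [-180.0, 0.0, 92.9]
force: [0.1, 0.9, -0.4]
gripper_width: 61.2
time_s: 9.65
ee_pos: [541.3, 261.7, 246.9]
ee_rot: [180.0, -0.0, 39.0]
force: [-0.0, 0.1, 0.4]
gripper_width: 63.8
time_s: 10.28
ee_pos: [571.1, 233.8, 247.4]
ee_rot: [-180.0, -0.0, 1.4]
force: [0.8, -0.5, -0.1]
gripper_width: 64.1
t 10.28 pos [571.1 233.8 247.4] rot [-180.    -0.     1.4] w 64.1 F [ 0.8 -0.5 -0.1]
off tool mm [49.7 46.1 37.3]
```

View pics/w5.png

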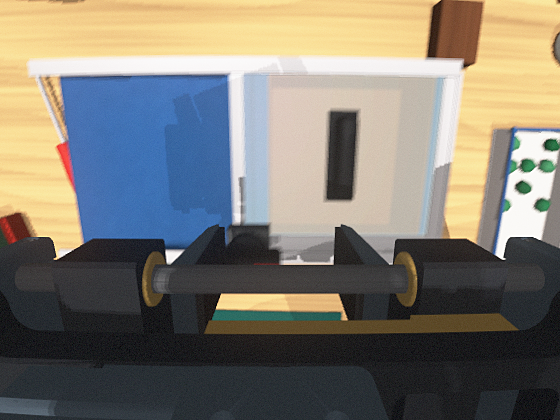

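```bash
python3 - <<'E'
from h import *
W=np.load('w5p.npy',allow_pickle=True).item()
for q in [(343,111),(341,199)]: print(onz(W,*q,188).round(1),onz(W,*q,180).round(1))
W2=np.load('w2p.npy',allow_pickle=True).item()
w=lambda x,y:(120+x/2.4,70+y/2.4)
print(tri(W,(343,111),W2,w(232,438)),tri(W,(341,199),W2,w(234,288)))
E
```

```text
[656.4 191.9 188. ] [656.9 190.3 180. ]
[591.9 188.7 188. ] [590.2 187.1 180. ]
(array([658.15537147, 184.97225759, 161.22026841]), np.float64(3.3418392096578624)) (array([584.36558816, 183.57760934, 151.94012626]), np.float64(4.617910552631328))
```

```bash

python3 -m creep '{"offset":[[0.052,0.045,0.03],[0,0,0.03],[0,0,0.014],[0,0,0],[0,0,0]],"rotation":[[0,0,0],[0,0,0],[0,0,0],[0,0,0],[0,0,0]]}' 
python3 -m creep '{"offset":[[0,0,0],[0,0,0],[0,0,0],[0,0,0],[0,0,0]],"rotation":[[0,0,0],[0,0,0],[0,0,0],[0,0,0],[0,0,0]]}' 1 20
python3 -m creep '{"offset":[[0,0,0],[0,0,0]],"rotation":[[0,0,0],[0,0,0]]}' 
```

```text
time_s: 10.95
ee_pos: [616.4, 196.7, 179.5]
ee_rot: [-180.0, -0.1, 1.3]
force: [-1.3, -0.3, -0.6]
gripper_width: 63.8
time_s: 11.58
ee_pos: [616.1, 193.2, 178.3]
ee_rot: [179.7, -0.0, 1.3]
force: [0.8, -6.9, 1.2]
gripper_width: 16.6
time_s: 11.82
ee_pos: [616.1, 193.2, 178.3]
ee_rot: [179.7, -0.0, 1.2]
force: [0.0, -7.4, 1.7]
gripper_width: 13.7
```

```bash

python3 -m creep '{"offset":[[0,-0.034,0],[0,-0.034,0],[0,-0.034,0],[0,-0.034,0],[0,-0.022,0]],"rotation":[[0,0,0],[0,0,0],[0,0,0],[0,0,0],[0,0,0]]}' 1 30
python3 -m creep '{"offset":[[0,-0.005,0],[0,0,0]],"rotation":[[0,0,0],[0,0,0]]}'
```

```text
time_s: 12.45
ee_pos: [613.2, 344.8, 178.1]
ee_rot: [178.7, 0.0, 1.3]
force: [2.9, -46.6, 9.8]
gripper_width: 13.5
time_s: 12.7
ee_pos: [613.3, 344.6, 178.1]
ee_rot: [178.4, 0.1, 1.2]
force: [0.0, -31.4, 7.6]
gripper_width: 13.5
```

```bash
python3 - <<'E'
from h import *
shot('top','t6',(90,120,290,260),4); shot('scene','s6',(290,140,490,290),4)
shot('wrist','w6')
E
```

```text
(no output)
```

View pics/t6.png

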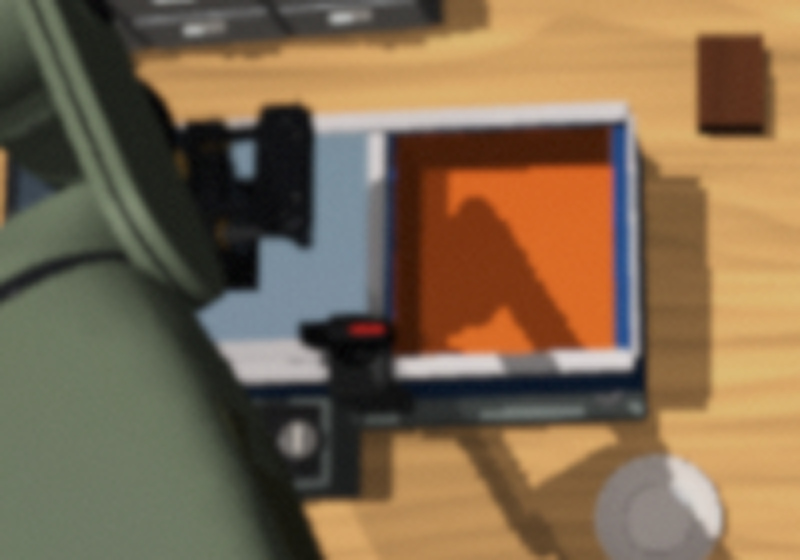

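View pics/s6.png

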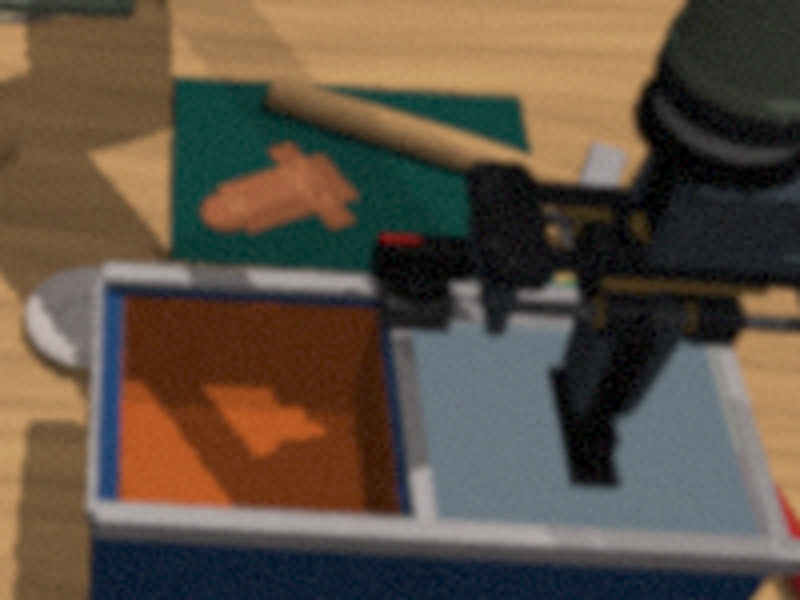

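View pics/w6.png

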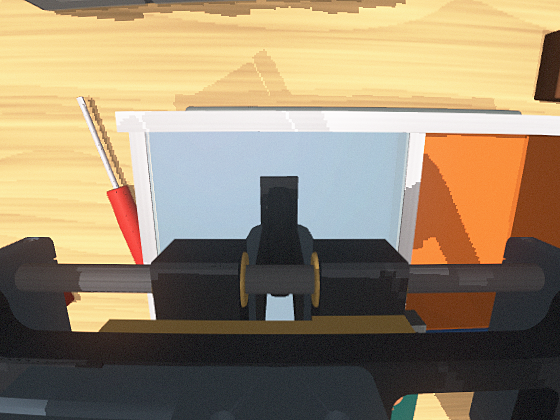

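```bash

python3 -m creep '{"offset":[[0,0.008,0],[0,0,0],[0,0,0],[0,0,0],[0,0,-0.04]],"rotation":[[0,0,0],[0,0,0],[0,0,0],[0,0,0],[0,0,0]]}' 0.3
python3 -m creep '{"offset":[[0,0,-0.04],[0,0,-0.04],[0,0,0]],"rotation":[[0,0,0],[0,0,0],[0,0,0]]}' 0
python3 - <<'E'
from h import *
p,im=shot('wrist','w7');np.save('w7p.npy',p,allow_pickle=True)
print(st()[0]['ee_pos'])
E
```

```text
time_s: 13.48
ee_pos: [610.6, 350.8, 214.3]
ee_rot: [179.8, 0.4, 1.3]
force: [0.2, 0.2, 0.7]
gripper_width: 60.4
time_s: 13.85
ee_pos: [613.6, 352.5, 302.3]
ee_rot: [-179.8, -0.4, 1.3]
force: [0.2, 0.7, -0.4]
gripper_width: 89.2
[612.80439709 351.92240884 299.56211802]
```

View pics/w7.png

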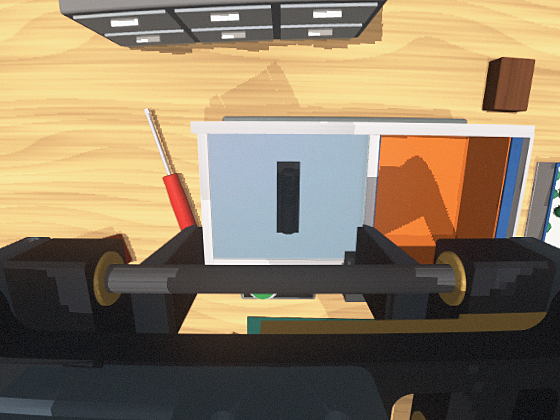

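```bash
python3 - <<'E'
from h import *
W=np.load('w7p.npy',allow_pickle=True).item()
for q in [(289,163),(288,233)]: print(onz(W,*q,188).round(1))
for q in [(380,137),(534,128),(205,135),(192,125),(373,137)]: print(q,onz(W,*q,156).round(1))
E
```

```text
[656.2 346.6 188. ]
[588.6 345.6 188. ]
(380, 137) [681.8 254.7 156. ]
(534, 128) [696.6  94.6 156. ]
(205, 135) [679.6 431.1 156. ]
(192, 125) [689.1 444.  156. ]
(373, 137) [681.6 261.8 156. ]
```

```bash

python3 -m creep '{"offset":[[-0.021,0.05,0],[-0.021,0.05,0],[-0.021,0.05,0],[-0.021,0.05,0],[-0.021,0.05,0]],"rotation":[[0,0,0],[0,0,0],[0,0,0],[0,0,0],[0,0,0]]}' 0
python3 -m creep '{"offset":[[-0.021,0.05,0],[-0.021,0.05,0],[-0.021,0.05,0],[-0.021,0.05,0],[-0.021,0.05,0]],"rotation":[[0,0,0],[0,0,0],[0,0,0],[0,0,0],[0,0,0]]}'
python3 -m creep '{"offset":[[-0.021,0.05,0],[-0.021,0.05,0],[-0.021,0.05,0],[0,0,0],[0,0,0]],"rotation":[[0,0,0],[0,0,0],[0,0,0],[0,0,8],[0,0,8]]}'
python3 -m creep '{"offset":[[0,0,0]],"rotation":[[0,0,0]]}'
python3 - <<'E'
from h import *
s,R=st();plan([409.5,-308.8,120])
p,im=shot('wrist','w8');np.save('w8p.npy',p,allow_pickle=True)
E
```

```text
time_s: 14.52
ee_pos: [511.4, 97.4, 296.1]
ee_rot: [180.0, 0.2, 1.3]
force: [1.1, -0.3, 0.4]
gripper_width: 91.4
time_s: 15.15
ee_pos: [412.1, -154.4, 296.4]
ee_rot: [-179.9, 0.1, 1.3]
force: [0.7, -0.5, -0.7]
gripper_width: 91.1
time_s: 15.78
ee_pos: [352.9, -304.9, 295.9]
ee_rot: [-179.9, 0.2, -15.1]
force: [0.3, 0.1, 0.9]
gripper_width: 91.2
time_s: 15.9
ee_pos: [353.4, -304.4, 296.4]
ee_rot: [-179.9, 0.2, -14.7]
force: [-0.0, -0.6, -0.0]
gripper_width: 91.0
t 15.9 pos [ 353.4 -304.4  296.4] rot [-179.9    0.2  -14.7] w 91.0 F [-0.  -0.6 -0. ]
off tool mm [ 55.9  -9.6 176.2]
```

View pics/w8.png

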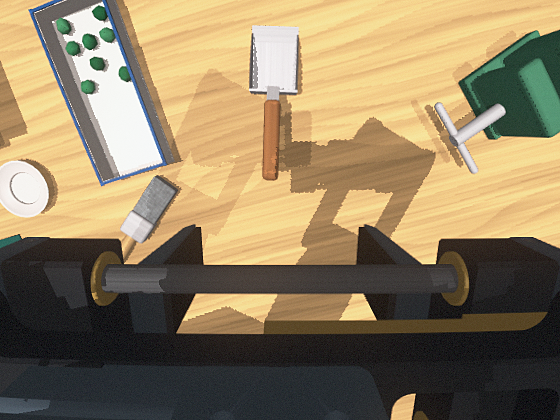

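```bash
python3 - <<'E'
from h import *
W=np.load('w8p.npy',allow_pickle=True).item()
L=onz(W,252,27,1);Rr=onz(W,297.5,27,1);f=onz(W,272.5,101,63);b=onz(W,270,179,86)
print(L.round(1),Rr.round(1),f.round(1),b.round(1))
d=(f-b);print('handle yaw',np.degrees(np.arctan2(d[1],d[0])), 'len',np.hypot(d[0],d[1]))
m=(L+Rr)/2;d=m-b;print('axis yaw',np.degrees(np.arctan2(d[1],d[0])),np.hypot(*d[:2]))
e=L-Rr;print('lip yaw',np.degrees(np.arctan2(-e[0],e[1])),np.hypot(*e[:2]))
u=d[:2]/np.hypot(*d[:2]); print('grip from lip',m[:2]-153*u,' from back',b[:2]+49*u)
plan(list(m[:2]-153*u)+[120])
# tray
for q in [(30,10),(107,0),(166,166),(103,185)]: print(onz(W,*q,40).round(1))
E
```

```text
[ 566.1 -318.9    1. ] [ 550.2 -379.4    1. ] [ 458.6 -321.    63. ] [ 367.8 -294.1   86. ]
handle yaw -16.504647626204363 len 94.63874310837882
axis yaw -16.144668840644 198.07676005190407
lip yaw -14.744520543600391 62.5307896472422
grip from lip [ 411.14721553 -306.62661693]  from back [ 414.91573334 -307.71752719]
t 15.95 pos [ 353.5 -304.3  296.7] rot [-1.799e+02  1.000e-01 -1.460e+01] w 91.3 F [-0.5 -0.   0.4]
off tool mm [ 56.7 -12.1 176.5]
[653.8 -48.5  40. ]
[ 634.1 -151.2   40. ]
[ 415.9 -155.7   40. ]
[414.  -58.4  40. ]
```

```bash

python3 -m creep '{"offset":[[0.03,-0.006,0.05],[0.028,-0.0055,0.05],[0,0,0.05],[0,0,0.03],[0,0,0]],"rotation":[[0,0,1.4],[0,0,0],[0,0,0],[0,0,0],[0,0,0]]}' 0.35
python3 - <<'E'
from h import *
s,R=st();plan([412.5,-307.2,48])
p,im=shot('wrist','w9')
E
```

```text
time_s: 16.58
ee_pos: [411.3, -307.5, 115.4]
ee_rot: [-179.9, 0.4, -16.0]
force: [-0.5, -0.5, -0.7]
gripper_width: 59.2
t 16.57 pos [ 411.3 -307.5  115.4] rot [-179.9    0.4  -16. ] w 59.2 F [-0.5 -0.5 -0.7]
off tool mm [ 1.5 -0.4 67.4]
```

View pics/w9.png

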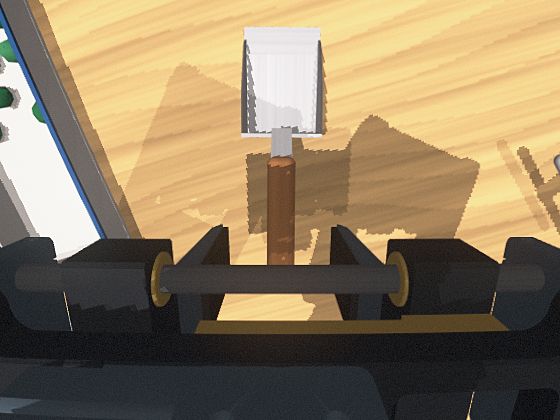

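Handle (px 282, 160–265) is well centred between the fingers. Descend and grip.

```bash

python3 -m creep '{"offset":[[0.001,0,0.03],[0,0,0.025],[0,0,0.012],[0,0,0],[0,0,0]],"rotation":[[0,0,0],[0,0,0],[0,0,0],[0,0,0],[0,0,0]]}' 0.35
python3 -m creep '{"offset":[[0,0,0],[0,0,0],[0,0,0],[0,0,0],[0,0,0]],"rotation":[[0,0,0],[0,0,0],[0,0,0],[0,0,0],[0,0,0]]}' 1 50
python3 -m creep '{"offset":[[0,0,0],[0,0,0]],"rotation":[[0,0,0],[0,0,0]]}'
```

```text
time_s: 17.25
ee_pos: [414.6, -310.1, 52.2]
ee_rot: [179.9, -0.1, -16.1]
force: [-0.6, 0.1, -0.1]
gripper_width: 59.2
time_s: 17.88
ee_pos: [413.7, -309.4, 51.0]
ee_rot: [-180.0, 0.0, -16.1]
force: [-0.1, 0.5, 1.4]
gripper_width: 19.7
time_s: 18.12
ee_pos: [413.7, -309.4, 50.9]
ee_rot: [-180.0, 0.0, -16.1]
force: [-0.8, 0.9, 1.4]
gripper_width: 19.7
```

```bash

python3 -m creep '{"offset":[[0,0,-0.03],[0,0,-0.05],[0,0,0],[0,0,0],[0,0,0]],"rotation":[[0,0,0],[0,0,0],[0,0,-9],[0,0,-9],[0,0,0]]}' 1 50
python3 -m creep '{"offset":[[-0.01,-0.054,0],[-0.01,-0.053,0],[-0.01,-0.053,0],[-0.012,-0.053,0],[0,0,0]],"rotation":[[0,0,0],[0,0,0],[0,0,0],[0,0,0],[0,0,0]]}'
python3 - <<'E'
from h import *
s,R=st();plan([364,-98,60])
p,im=shot('wrist','w10');np.save('w10p.npy',p,allow_pickle=True)
E
```

```text
time_s: 18.75
ee_pos: [413.2, -309.1, 130.4]
ee_rot: [-179.9, 0.1, 1.8]
force: [-0.1, 0.5, -1.5]
gripper_width: 19.7
time_s: 19.38
ee_pos: [362.7, -95.0, 130.4]
ee_rot: [-179.9, 0.2, 2.0]
force: [-0.3, -1.1, -1.3]
gripper_width: 19.7
t 19.38 pos [362.7 -95.  130.4] rot [-179.9    0.2    2. ] w 19.7 F [-0.3 -1.1 -1.3]
off tool mm [ 1.4  3.1 70.4]
```

View pics/w10.png

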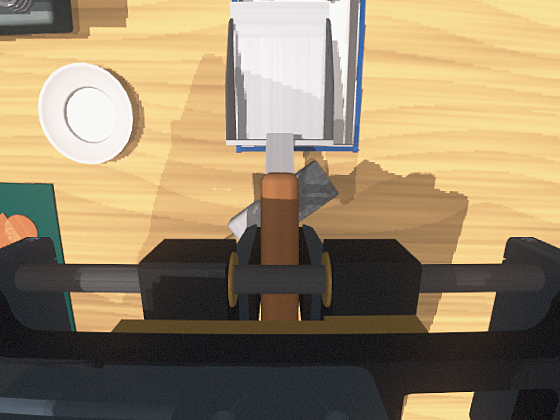

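```bash
python3 - <<'E'
from h import *
W=np.load('w10p.npy',allow_pickle=True).item()
for q in [(227,144),(333,142)]: print('back',onz(W,*q,79.5+34).round(1),onz(W,*q,79.5).round(1))
for q in [(232,18),(331,15)]: print('side front',onz(W,*q,79.5+12).round(1))
for q in [(329,5),(233,3)]: print('lip',onz(W,*q,80).round(1))
for q in [(236,151),(358,150),(366,3)]: print('tray',onz(W,*q,40).round(1))
E
```

```text
back [423.9 -60.  113.5] [422.3 -54.3  79.5]
back [ 427.2 -123.3  113.5] [ 426.3 -129.    79.5]
side front [499.6 -59.5  91.5]
side front [ 503.4 -120.4   91.5]
lip [ 513.2 -120.3   80. ]
lip [512.3 -58.4  80. ]
tray [415.  -55.2  40. ]
tray [ 419.4 -157.1   40. ]
tray [ 530.5 -153.6   40. ]
```

```bash

python3 -m creep '{"offset":[[0.007,0.0025,0.03],[0,0,0.03],[0,0,0.01],[0,0,0],[0,0,0]],"rotation":[[0,0,0],[0,0,0],[0,0,0],[0,0,0],[0,0,0]]}'
python3 - <<'E'
from h import *
shot('wrist','w11');shot('scene','s11',(190,170,330,300),4)
E
```

```text
time_s: 20.05
ee_pos: [373.0, -100.8, 61.7]
ee_rot: [180.0, -0.1, 1.8]
force: [-0.6, -0.6, -1.7]
gripper_width: 19.8
```

View pics/w11.png

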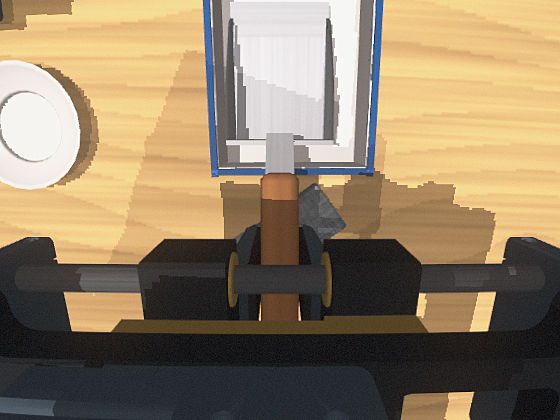

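View pics/s11.png

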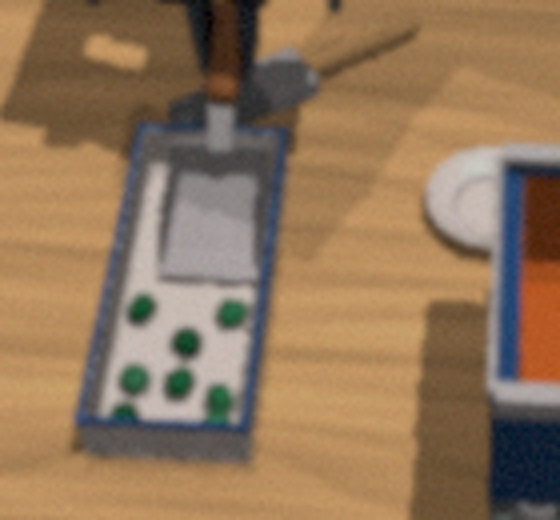

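```bash

python3 -m creep '{"offset":[[0,-0.0042,0.004],[0,0,0.004],[0,0,0.001],[0,0,0],[0,0,0]],"rotation":[[0,0,0],[0,0,0],[0,0,0],[0,0,0],[0,0,0]]}'
python3 - <<'E'
from h import *
shot('wrist','w12')
E
```

```text
time_s: 20.78
ee_pos: [370.6, -95.7, 53.1]
ee_rot: [-180.0, 0.1, 1.9]
force: [-7.7, 0.6, 18.1]
gripper_width: 19.9
```

View pics/w12.png

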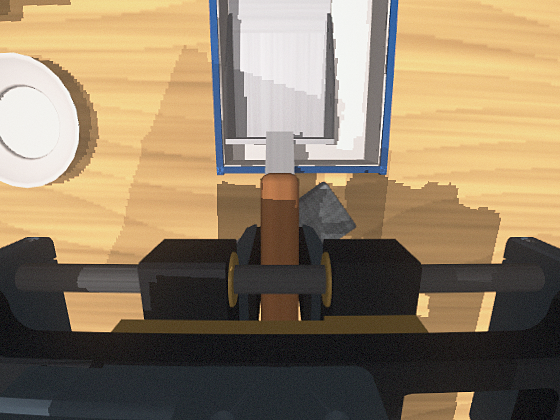

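```bash

python3 -m creep '{"offset":[[0,0,-0.004],[0.02,0,0],[0.02,0,0],[0.02,0,0],[0.02,0,0]],"rotation":[[0,0,0],[0,0,0],[0,0,0],[0,0,0],[0,0,0]]}'
python3 - <<'E'
from h import *
shot('wrist','w13')
E
```

```text
time_s: 21.45
ee_pos: [451.8, -93.1, 55.5]
ee_rot: [-180.0, 0.1, 1.9]
force: [-0.6, 0.4, -2.2]
gripper_width: 19.3
```

View pics/w13.png

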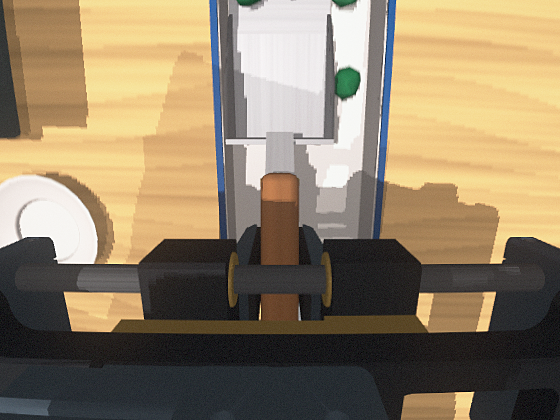

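```bash

python3 -m creep '{"offset":[[0.005,0,0.002],[0.015,0,0],[0.015,0,0],[0.008,0,0],[0,0,0]],"rotation":[[0,0,0],[0,0,0],[0,0,0],[0,0,0],[0,0,0]]}'
python3 - <<'E'
from h import *
shot('wrist','w14');shot('top','t14',(270,150,370,270),5);shot('scene','s14',(190,170,330,300),4)
E
```

```text
time_s: 22.12
ee_pos: [494.0, -91.9, 53.6]
ee_rot: [-180.0, 0.1, 1.8]
force: [-3.0, -0.2, 2.6]
gripper_width: 20.1
```

View pics/w14.png

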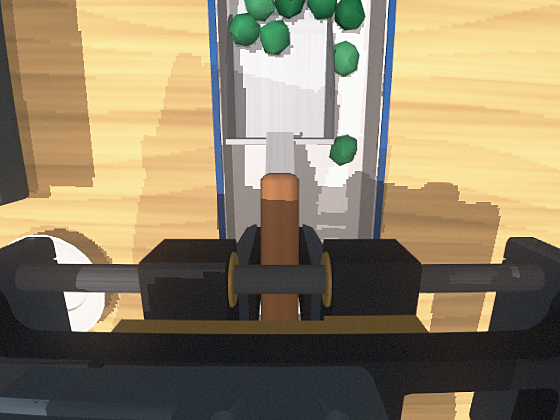

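View pics/s14.png

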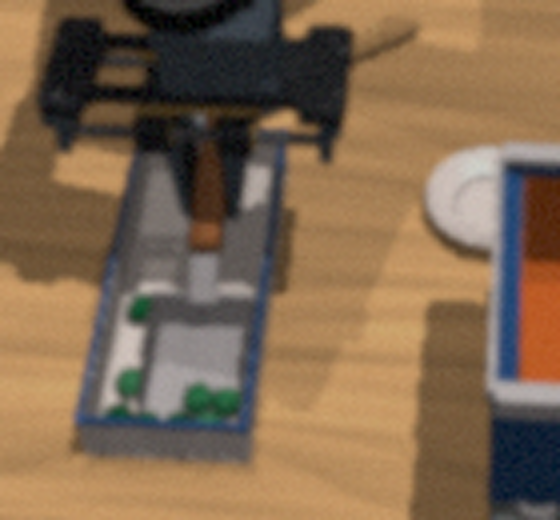

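View pics/t14.png

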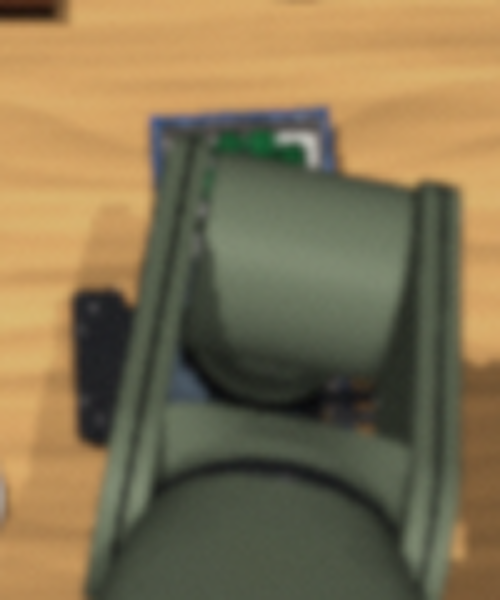

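```bash

python3 -m creep '{"offset":[[0.005,0,0],[0.003,0,0],[0,0,0]],"rotation":[[0,0,0],[0,0,0],[0,0,0]]}'
python3 - <<'E'
from h import *
shot('wrist','w15')
E
```

```text
time_s: 22.65
ee_pos: [495.5, -91.7, 54.4]
ee_rot: [-179.9, 0.9, 1.9]
force: [-19.4, -2.2, 18.8]
gripper_width: 19.5
```

View pics/w15.png

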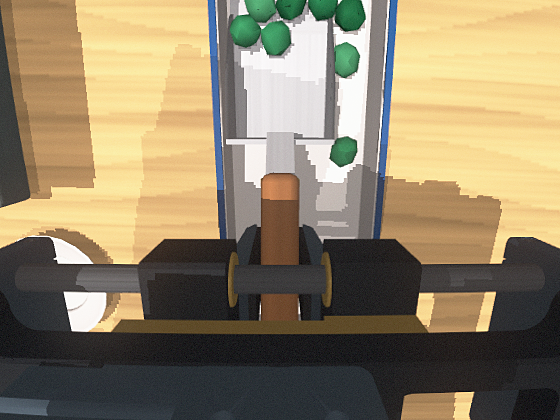

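```bash

python3 -m creep '{"offset":[[-0.009,0,0],[-0.006,0,-0.003],[-0.007,0,-0.005],[-0.005,0,-0.01],[0,0,-0.01]],"rotation":[[0,6,0],[0,6,0],[0,6,0],[0,5,0],[0,3,0]]}'
python3 - <<'E'
from h import *
shot('wrist','w16');shot('scene','s16',(190,170,330,300),4)
E
```

```text
time_s: 23.32
ee_pos: [466.6, -92.9, 76.6]
ee_rot: [180.0, -26.0, 1.8]
force: [-0.5, 0.4, -2.8]
gripper_width: 19.6
```

View pics/w16.png

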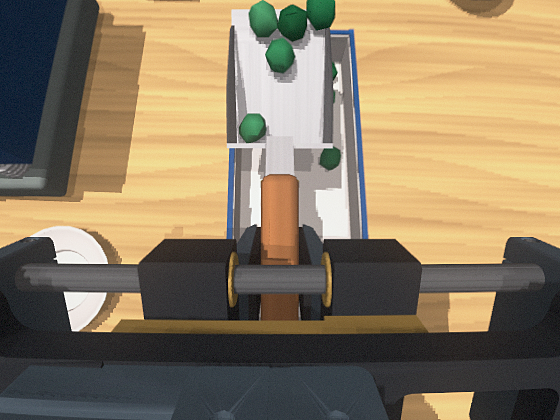

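View pics/s16.png

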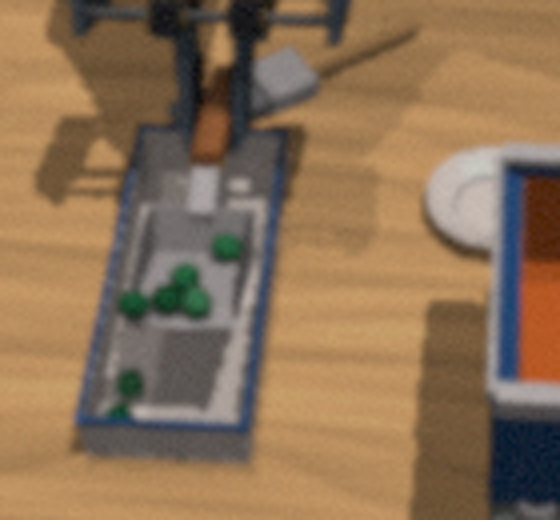

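```bash

python3 -m creep '{"offset":[[0,0,-0.015],[0,0,-0.015],[0,0,-0.01],[0,0,0]],"rotation":[[0,4,0],[0,4,0],[0,4,0],[0,0,0]]}'
python3 - <<'E'
from h import *
shot('wrist','w17');shot('scene','s17',(190,170,330,300),4)
E
```

```text
time_s: 23.92
ee_pos: [451.1, -92.1, 105.4]
ee_rot: [-179.6, -35.7, 1.7]
force: [-0.9, -0.1, -2.4]
gripper_width: 20.0
```

View pics/w17.png

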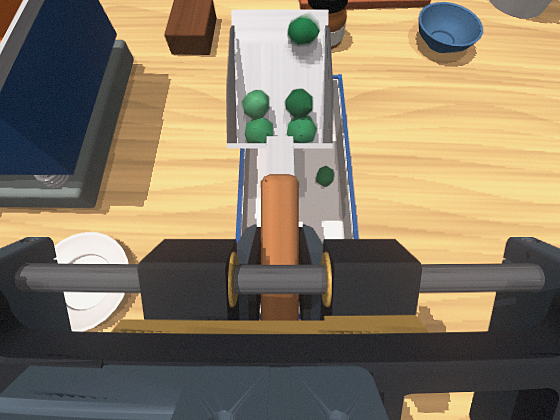

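View pics/s17.png

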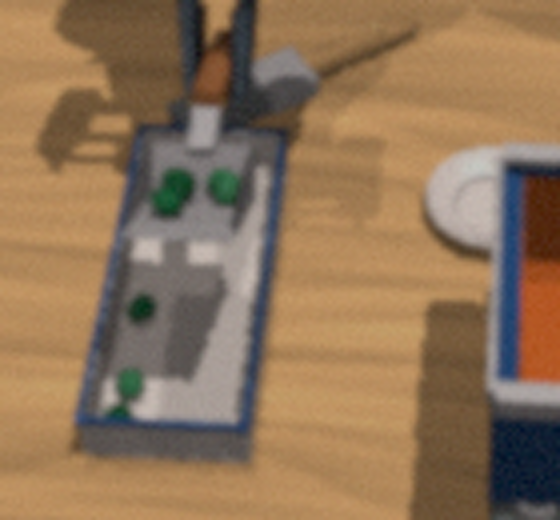

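```bash
python3 - <<'E'
from h import *
T=camera_params('top');c=lambda x,y:(90+x/4,120+y/4)
for q,z in [((614,345),142),((611,167),63),((440,167),63),((392,135),142),((612,130),142),((392,355),142)]: print(q,onz(T,*c(*q),z).round(1))
S=camera_params('scene');c=lambda x,y:(290+x/4,140+y/4)
for q,z in [((122,290),142),((118,500),142),((383,305),142),((408,515),142)]: print('s',q,onz(S,*c(*q),z).round(1))
plan([545,175,300])
E
```

```text
(614, 345) [539.8 101.8 142. ]
(611, 167) [683.  112.7  63. ]
(440, 167) [686. 234.  63.]
(392, 135) [683.9 249.4 142. ]
(612, 130) [683.6 103.5 142. ]
(392, 355) [535.9 245.3 142. ]
s (122, 290) [531.2 102.5 142. ]
s (118, 500) [676.5 105.8 142. ]
s (383, 305) [529.8 250.6 142. ]
s (408, 515) [672.8 253.2 142. ]
t 24.02 pos [452.1 -92.  105.8] rot [-179.6  -35.8    1.8] w 19.6 F [-0.6  0.6 -2.5]
off tool mm [ 195.8 -264.5  -96.6]
```

```bash

python3 -m creep '{"offset":[[0.033,-0.02,-0.016],[0.033,-0.04,-0.016],[0.033,-0.045,-0.016],[0.033,-0.045,-0.016],[0.033,-0.045,-0.016]],"rotation":[[0,0,0],[0,0,0],[0,0,0],[0,0,0],[0,0,0]]}'
python3 -m creep '{"offset":[[0.03,-0.045,-0.016],[0,-0.022,0],[0,0,0]],"rotation":[[0,0,0],[0,0,0],[0,0,0]]}'
python3 - <<'E'
from h import *
print(st()[0]['qpos'].round(1))
shot('wrist','w18');shot('scene','s18',(190,70,470,280),2.8)
E
```

```text
time_s: 24.65
ee_pos: [490.3, 14.3, 181.3]
ee_rot: [-178.0, -34.5, 2.4]
force: [0.4, 0.3, -3.7]
gripper_width: 19.6
time_s: 25.02
ee_pos: [498.2, 71.0, 204.4]
ee_rot: [-177.8, -34.4, 2.7]
force: [-0.5, -0.6, -3.4]
gripper_width: 19.8
[  7.   -2.  125.4  -0.7  22.2  94.2]
```

View pics/w18.png

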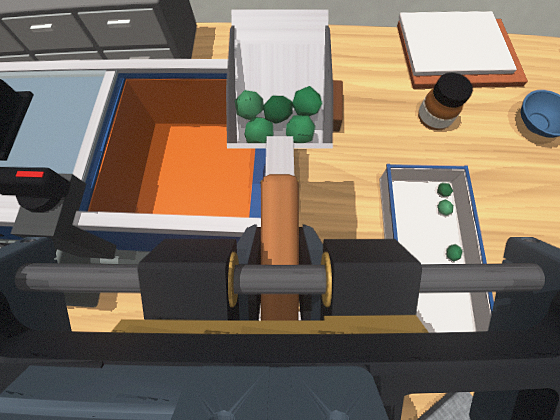

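View pics/s18.png

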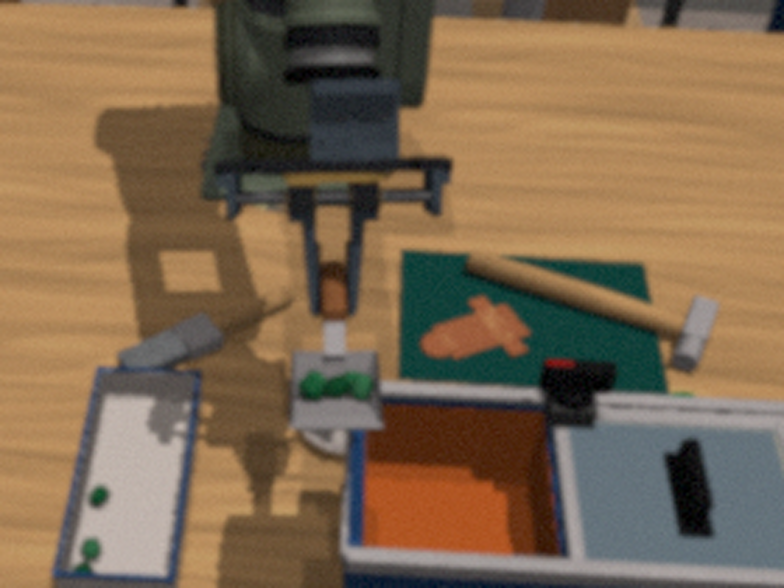

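```bash

python3 -m creep '{"offset":[[0.017,-0.025,-0.015],[0.017,-0.025,-0.015],[0.017,-0.025,-0.015],[0.017,-0.025,-0.015],[0,0,0]],"rotation":[[0,0,0],[0,0,0],[0,0,0],[0,0,0],[0,-7,0]]}'
python3 -m creep '{"offset":[[0,0,0],[0,0,0]],"rotation":[[0,-7,0],[0,0,0]]}'
python3 - <<'E'
from h import *
print(st()[0]['qpos'].round(1)); plan([550,172,290])
E
```

```text
time_s: 25.75
ee_pos: [513.1, 168.6, 296.4]
ee_rot: [-177.9, -27.4, 2.9]
force: [-0.0, 0.2, -3.5]
gripper_width: 20.0
time_s: 26.0
ee_pos: [516.2, 167.1, 295.7]
ee_rot: [-178.0, -20.6, 2.9]
force: [-0.1, -0.2, -3.6]
gripper_width: 19.5
[ 19.    2.5 100.9  -4.4  56.3 107.6]
t 26.0 pos [516.2 167.1 295.7] rot [-178.   -20.6    2.9] w 19.5 F [-0.1 -0.2 -3.6]
off tool mm [29.9 -2.6 17.4]
```

```bash

python3 -m creep '{"offset":[[-0.015,-0.004,0.018],[0,0,0],[0,0,0],[0,0,0],[0,0,0]],"rotation":[[0,-8,0],[0,-10,0],[0,-10,0],[0,-8,0],[0,-5,0]]}'
python3 -m creep '{"offset":[[0,0,0],[0.003,0,0],[0.004,0,0],[0.004,0,0],[0,0,0]],"rotation":[[0,-5,0],[0,-5,0],[0,-6,0],[0,-6,0],[0,-6,0]]}'
python3 - <<'E'
from h import *
print(st()[0]['qpos'].round(1)); plan([550,172,290])
shot('wrist','w19');shot('scene','s19',(250,70,490,290),2.7)
E
```

```text
time_s: 26.62
ee_pos: [506.9, 171.1, 272.0]
ee_rot: [-178.2, 20.6, 4.2]
force: [-0.1, -0.3, -3.5]
gripper_width: 19.6
time_s: 27.25
ee_pos: [515.9, 172.2, 266.3]
ee_rot: [-177.4, 48.4, 5.5]
force: [-0.4, -0.0, -1.5]
gripper_width: 19.6
[ 12.5  40.3  60.4   9.7 126.8 100.5]
t 27.25 pos [515.9 172.2 266.3] rot [-177.4   48.4    5.5] w 19.6 F [-0.4 -0.  -1.5]
off tool mm [  4.8   1.7 -41.2]
```

View pics/w19.png

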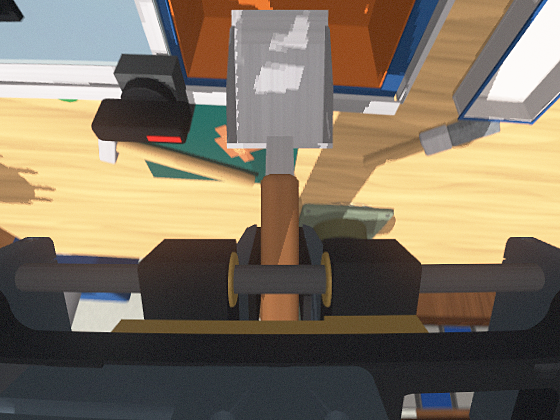

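View pics/s19.png

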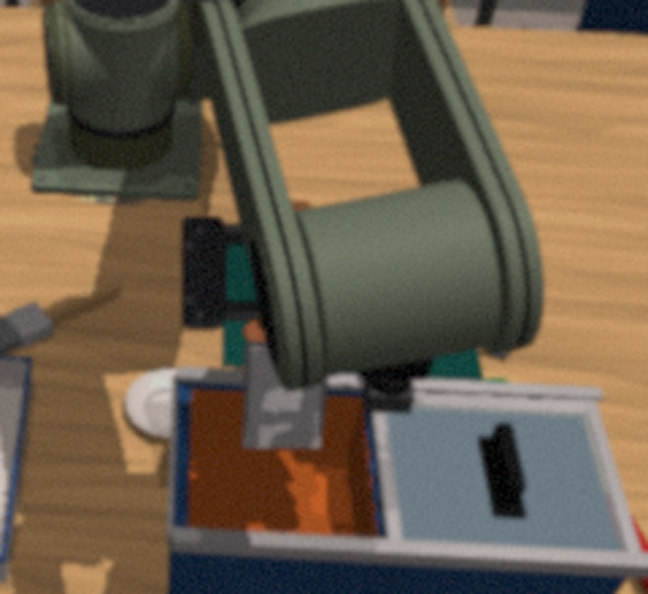

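```bash

python3 -m creep '{"offset":[[-0.03,0,-0.025],[-0.02,0,-0.02],[0,0,0],[0,0,0],[0,0,0]],"rotation":[[0,0,0],[0,10,0],[0,10,0],[0,10,0],[0,10,0]]}'
python3 -m creep '{"offset":[[0,0,0],[0,0,0]],"rotation":[[0,7,-3],[0,0,0]]}'
python3 - <<'E'
from h import *
print(st()[0]['qpos'].round(1)); plan([550,172,290])
shot('wrist','w20');shot('scene','s20',(290,140,490,290),4)
shot('top','t20',(90,120,370,260),2.85)
E
```

```text
time_s: 27.98
ee_pos: [515.9, 170.1, 336.7]
ee_rot: [-178.1, 7.8, 3.9]
force: [-0.8, 0.3, -2.8]
gripper_width: 19.3
time_s: 28.22
ee_pos: [513.2, 170.0, 337.5]
ee_rot: [-177.9, 1.2, 6.7]
force: [0.1, -0.5, -2.1]
gripper_width: 19.9
[15.7 12.6 80.1  2.3 88.1 98.9]
t 28.23 pos [513.2 170.  337.5] rot [-177.9    1.2    6.7] w 19.9 F [ 0.1 -0.5 -2.1]
off tool mm [37.7  4.1 46.7]
```

View pics/s20.png

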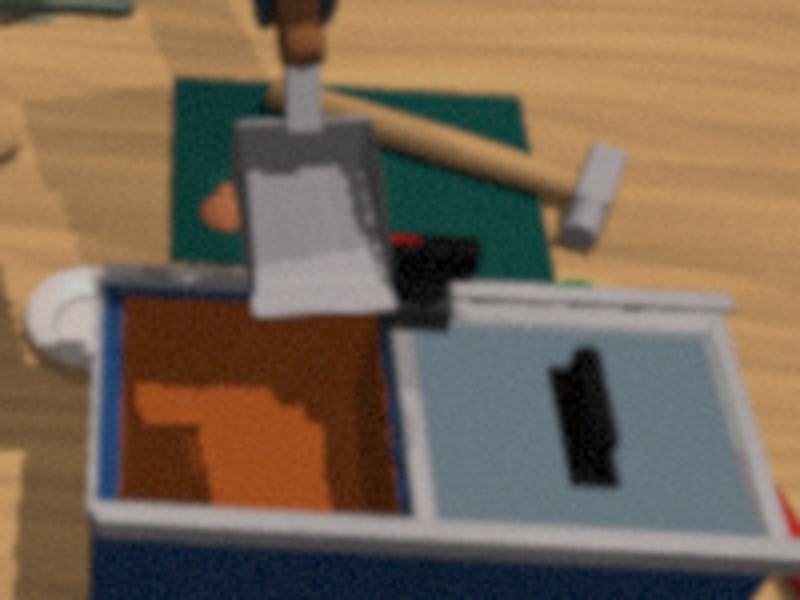

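View pics/t20.png

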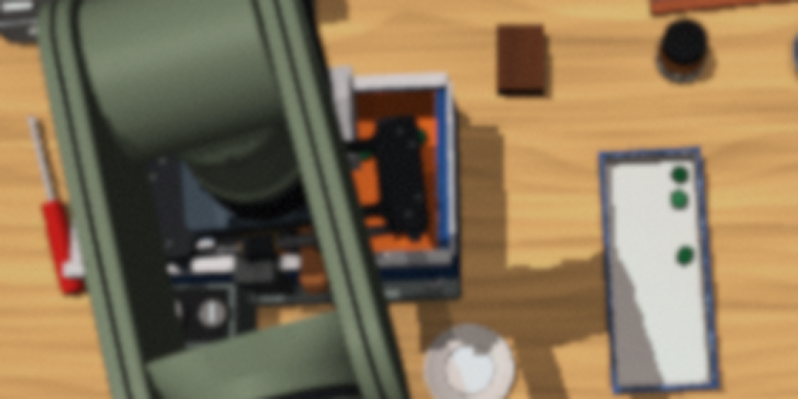

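View pics/w20.png

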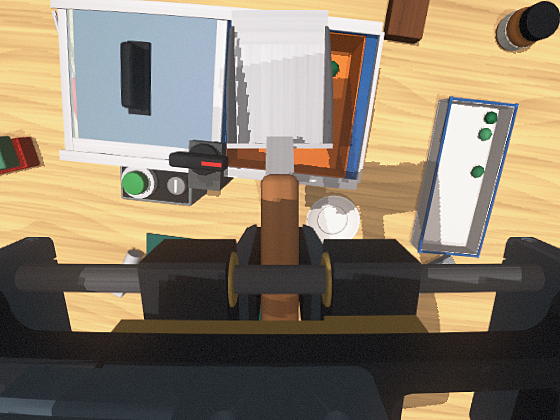

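```bash
python3 - <<'E'
from h import *
Rg=Ro.from_euler('xyz',[180,0,1.9],degrees=True).as_matrix()
plan([371,-119.7,130],Rg)
s,R=st();print('after rot',(Rg.T@(np.array([371,-119.7,130])-s['ee_pos'])).round(1))
E
```

```text
t 28.38 pos [516.1 170.5 335. ] rot [-177.9    1.4    6.7] w 19.8 F [-0.1 -0.3 -2.2]
off tool mm [-172.9  278.7  199.4]
rotvec deg [-2.   1.5  4.8]
after rot [-154.7  285.3  205. ]
```

```bash

python3 -m creep '{"offset":[[0,0,0],[-0.02,0.05,0],[-0.03,0.05,0.02],[-0.03,0.05,0.025],[-0.03,0.05,0.025]],"rotation":[[-2,1.5,4.8],[0,0,0],[0,0,0],[0,0,0],[0,0,0]]}'
python3 -m creep '{"offset":[[-0.03,0.05,0.035],[-0.015,0.035,0.05],[0,0,0.05],[0,0,0]],"rotation":[[0,0,0],[0,0,0],[0,0,0],[0,0,0]]}'
python3 - <<'E'
from h import *
Rg=Ro.from_euler('xyz',[180,0,1.9],degrees=True).as_matrix()
plan([371,-119.7,65],Rg)
shot('wrist','w21')
E
```

```text
time_s: 29.0
ee_pos: [413.6, -33.1, 264.4]
ee_rot: [-180.0, 0.1, 1.9]
force: [2.0, -0.4, -1.4]
gripper_width: 19.9
time_s: 29.5
ee_pos: [371.3, -113.2, 130.7]
ee_rot: [-179.7, 0.6, 1.8]
force: [-0.8, 0.7, -2.2]
gripper_width: 20.1
t 29.5 pos [ 371.3 -113.2  130.7] rot [-179.7    0.6    1.8] w 20.1 F [-0.8  0.7 -2.2]
off tool mm [ 0.1  6.7 65.7]
rotvec deg [-0.3  0.6 -0.1]
```

View pics/w21.png

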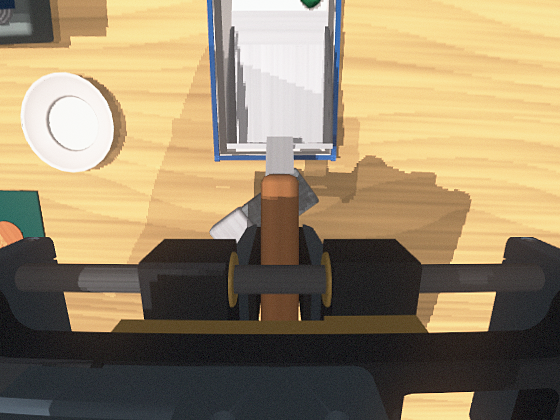

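```bash

python3 -m creep '{"offset":[[0.008,0.0065,0.03],[0,0,0.03],[0,0,0.006],[0,0,0],[0,0,0]],"rotation":[[0,0.6,0],[0,0,0],[0,0,0],[0,0,0],[0,0,0]]}'
python3 - <<'E'
from h import *
shot('wrist','w22');shot('scene','s22',(190,170,330,300),4)
E
```

```text
time_s: 30.18
ee_pos: [383.9, -119.8, 69.3]
ee_rot: [180.0, -0.8, 2.0]
force: [-0.4, -0.1, -2.9]
gripper_width: 19.7
```

View pics/w22.png

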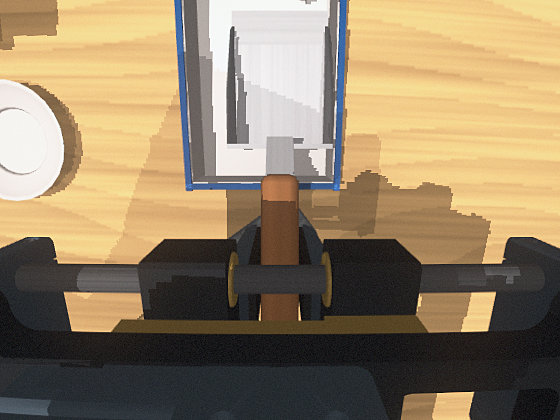

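View pics/s22.png

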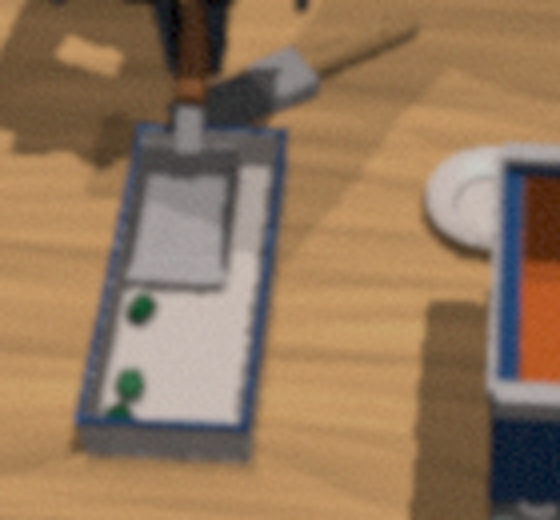

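```bash

python3 -m creep '{"offset":[[0,-0.001,0.006],[0,0,0.004],[0,0,0.003],[0,0,0],[0,0,0]],"rotation":[[0,1.5,0],[0,0,0],[0,0,0],[0,0,0],[0,0,0]]}'
python3 - <<'E'
from h import *
shot('wrist','w23')
E
```

```text
time_s: 30.9
ee_pos: [383.0, -118.6, 54.9]
ee_rot: [-180.0, -2.1, 2.0]
force: [-0.2, 0.7, -1.9]
gripper_width: 19.2
```

View pics/w23.png

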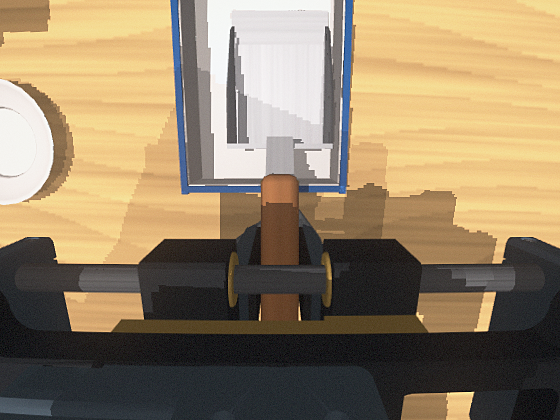

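```bash

python3 -m creep '{"offset":[[0,0.0025,0.0025],[0,0,0],[0.015,0,0],[0.02,0,0],[0.02,0,0]],"rotation":[[0,0,0],[0,0,0],[0,0,0],[0,0,0],[0,0,0]]}'
python3 -m creep '{"offset":[[0.015,0,0.0005],[0.015,0,0],[0.01,0,0],[0,0,0]],"rotation":[[0,0,0],[0,0,0],[0,0,0],[0,0,0]]}'
python3 - <<'E'
from h import *
shot('wrist','w24')
E
```

```text
time_s: 31.58
ee_pos: [438.2, -119.1, 54.4]
ee_rot: [-180.0, -2.1, 2.0]
force: [-0.5, -0.3, -1.8]
gripper_width: 19.7
time_s: 32.08
ee_pos: [478.5, -117.8, 55.2]
ee_rot: [-180.0, -2.1, 2.0]
force: [-0.6, -0.4, -3.1]
gripper_width: 20.0
```

View pics/w24.png

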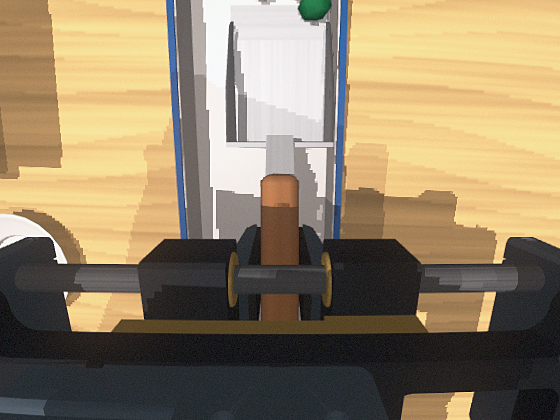

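```bash

python3 -m creep '{"offset":[[0,0,0.003],[0,0,0.001],[0.006,0,0.0003],[0.006,0,0.0003],[0,0,0]],"rotation":[[0,0,0],[0,0,0],[0,0,0],[0,0,0],[0,0,0]]}'
python3 - <<'E'
from h import *
shot('wrist','w25')
E
```

```text
time_s: 32.75
ee_pos: [485.6, -117.3, 52.9]
ee_rot: [-179.9, -1.7, 2.0]
force: [-14.9, -0.6, 21.7]
gripper_width: 19.4
```

View pics/w25.png

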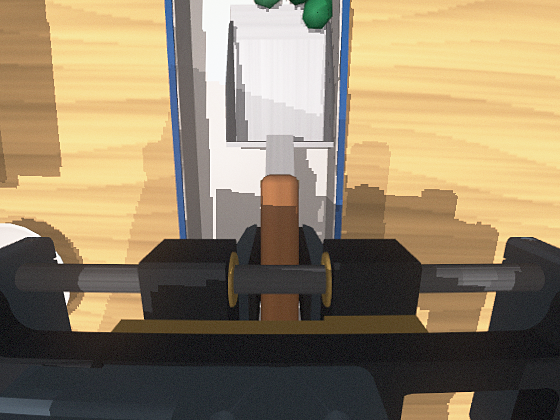

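```bash

python3 -m creep '{"offset":[[0,0,-0.005],[0.006,0,0],[0.005,0,0.0003],[0,0,0]],"rotation":[[0,0,0],[0,0,0],[0,0,0],[0,0,0]]}'
python3 - <<'E'
from h import *
shot('wrist','w26');shot('scene','s26',(190,170,330,300),4)
E
```

```text
time_s: 33.3
ee_pos: [501.3, -117.1, 56.1]
ee_rot: [-180.0, -2.1, 2.0]
force: [-1.0, -0.4, -3.6]
gripper_width: 19.4
```

View pics/w26.png

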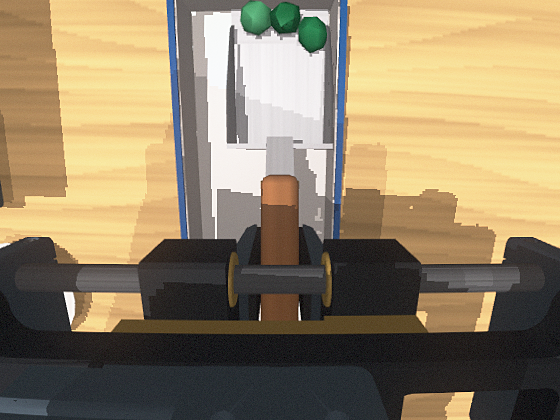

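View pics/s26.png

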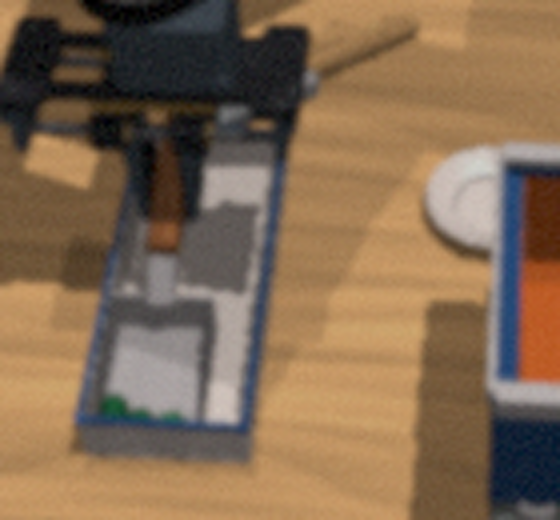

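```bash

python3 -m creep '{"offset":[[0.002,0,0.0015],[0.004,0,0.0005],[0,0,0]],"rotation":[[0,0,0],[0,0,0],[0,0,0]]}'
python3 - <<'E'
from h import *
shot('wrist','w27')
E
```

```text
time_s: 33.78
ee_pos: [501.7, -116.6, 54.4]
ee_rot: [-179.9, -1.5, 2.0]
force: [-14.8, -1.2, 9.1]
gripper_width: 19.7
```

View pics/w27.png

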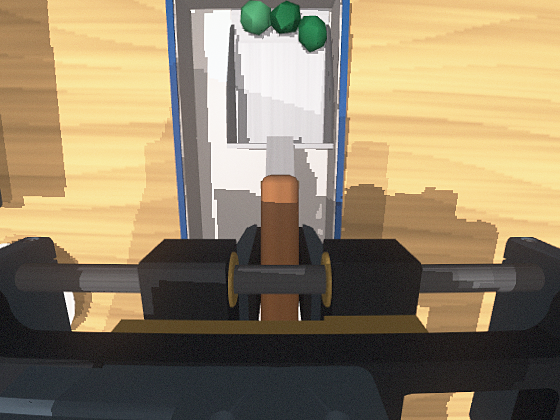

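Lip is against the far wall with all three pieces over the scoop front. Tilt and lift.

```bash

python3 -m creep '{"offset":[[-0.008,0,0],[-0.006,0,-0.003],[-0.007,0,-0.005],[-0.005,0,-0.01],[0,0,-0.012]],"rotation":[[0,6,0],[0,6,0],[0,6,0],[0,6,0],[0,5,0]]}'
python3 -m creep '{"offset":[[0,0,-0.015],[0,0,-0.015],[0,0,-0.01],[0,0,0]],"rotation":[[0,4,0],[0,3,0],[0,0,0],[0,0,0]]}'
python3 - <<'E'
from h import *
shot('wrist','w28');shot('scene','s28',(190,170,330,300),4)
plan([513,168,296])
E
```

```text
time_s: 34.45
ee_pos: [476.0, -114.3, 72.8]
ee_rot: [-179.3, -28.2, 2.0]
force: [0.4, 0.8, -3.4]
gripper_width: 19.7
time_s: 34.95
ee_pos: [456.9, -115.8, 106.0]
ee_rot: [-179.2, -34.7, 1.9]
force: [0.2, 0.4, -2.8]
gripper_width: 19.5
t 35.05 pos [ 457.1 -115.3  105.4] rot [-179.2  -34.7    1.9] w 19.6 F [-0.2 -0.5 -2.3]
off tool mm [ 162.1 -283.1 -115.5]
```

View pics/w28.png

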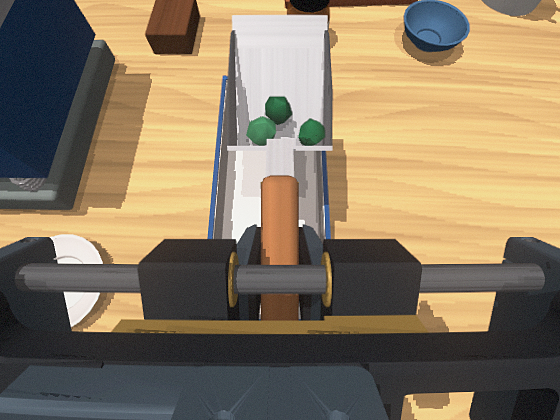

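View pics/s28.png

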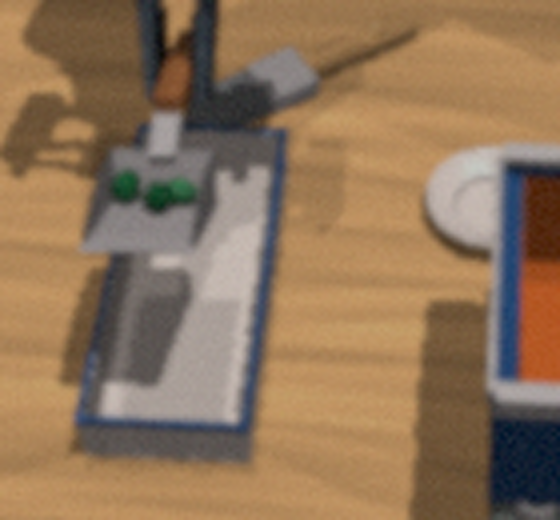

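```bash

python3 -m creep '{"offset":[[0.022,-0.02,-0.015],[0.022,-0.035,-0.015],[0.022,-0.035,-0.015],[0.022,-0.035,-0.015],[0.022,-0.035,-0.015]],"rotation":[[0,0,0],[0,0,0],[0,0,0],[0,0,0],[0,0,0]]}'
python3 -m creep '{"offset":[[0.022,-0.035,-0.015],[0.022,-0.035,-0.015],[0.015,-0.035,-0.01],[0,-0.02,0],[0,0,0]],"rotation":[[0,0,0],[0,0,0],[0,0,0],[0,-4,0],[0,-4,0]]}'
python3 - <<'E'
from h import *
Rg=Ro.from_euler('xyz',[180,-20,0],degrees=True).as_matrix()
plan([513,170,290],Rg)
E
```

```text
time_s: 35.67
ee_pos: [488.1, 11.4, 200.5]
ee_rot: [-178.5, -34.0, 2.1]
force: [0.0, 0.2, -2.9]
gripper_width: 19.4
time_s: 36.3
ee_pos: [507.9, 137.5, 269.0]
ee_rot: [-178.6, -25.9, 2.5]
force: [1.6, 0.2, -2.8]
gripper_width: 19.7
t 36.3 pos [507.9 137.5 269. ] rot [-178.6  -25.9    2.5] w 19.7 F [ 1.6  0.2 -2.8]
off tool mm [ 15.1 -32.6 -15.2]
rotvec deg [-2.4 -5.9  2.4]
```

```bash

python3 -m creep '{"offset":[[0.004,-0.016,-0.006],[0.003,-0.016,-0.006],[0,0,0],[0,0,0],[0,0,0]],"rotation":[[-1,-6,1],[-1,-8,1],[0,-10,0],[0,-10,0],[0,-8,0]]}'
python3 -m creep '{"offset":[[0,0,0],[0.003,0,0],[0.004,0,0],[0.004,0,0],[0,0,0]],"rotation":[[0,-6,0],[0,-6,0],[0,-6,0],[0,-7,0],[0,-7,0]]}'
python3 - <<'E'
from h import *
print(st()[0]['qpos'].round(1)); 
shot('wrist','w29')
E
```

```text
time_s: 36.92
ee_pos: [510.2, 167.9, 283.4]
ee_rot: [-179.9, 16.1, 0.4]
force: [0.2, 0.7, -2.6]
gripper_width: 19.7
time_s: 37.55
ee_pos: [520.0, 167.8, 277.3]
ee_rot: [-179.9, 48.0, 0.5]
force: [0.1, -0.5, -3.0]
gripper_width: 19.6
[ 11.6  40.   59.3  10.6 127.7 104. ]
```

View pics/w29.png

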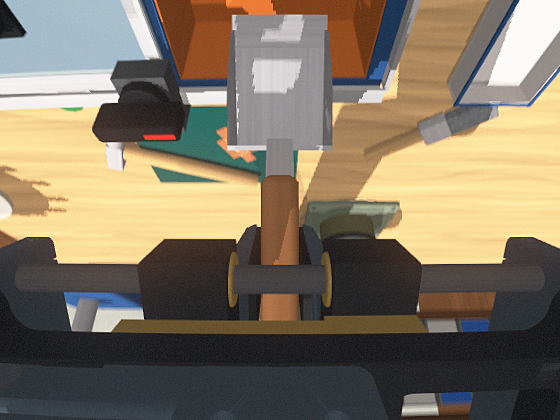

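```bash

python3 -m creep '{"offset":[[-0.03,0,-0.025],[-0.02,0,-0.02],[0,0,0],[0,0,0],[0,0,0]],"rotation":[[0,0,0],[0,10,0],[0,10,0],[0,10,0],[0,10,0]]}'
python3 -m creep '{"offset":[[0,0,0],[-0.02,0.05,0],[-0.02,0.05,0],[-0.02,0.05,0],[-0.02,0.05,0]],"rotation":[[0,6,0],[0,0,0],[0,0,0],[0,0,0],[0,0,0]]}'
python3 - <<'E'
from h import *
shot('top','t30',(90,120,290,260),4);shot('scene','s30',(290,140,490,290),4); shot('wrist','w30')
Rg=Ro.from_euler('xyz',[180,-2,1.9],degrees=True).as_matrix()
plan([440,-109,130],Rg)
s,R=st();print('after rot',(Rg.T@(np.array([440,-109,130])-s['ee_pos'])).round(1))
E
```

```text
time_s: 38.22
ee_pos: [519.2, 167.7, 346.8]
ee_rot: [-179.9, 7.3, 0.4]
force: [-0.8, 0.6, -2.4]
gripper_width: 19.9
time_s: 38.85
ee_pos: [439.1, -34.3, 348.8]
ee_rot: [180.0, 1.7, 0.5]
force: [-0.1, -0.2, -2.5]
gripper_width: 19.6
t 39.0 pos [439.1 -34.7 349.1] rot [-180.     1.7    0.2] w 20.0 F [ 0.8  0.7 -1.9]
off tool mm [  7.3  74.3 219. ]
rotvec deg [ 0.   3.7 -1.7]
after rot [ -9.2  74.3 218.9]
```

View pics/t30.png

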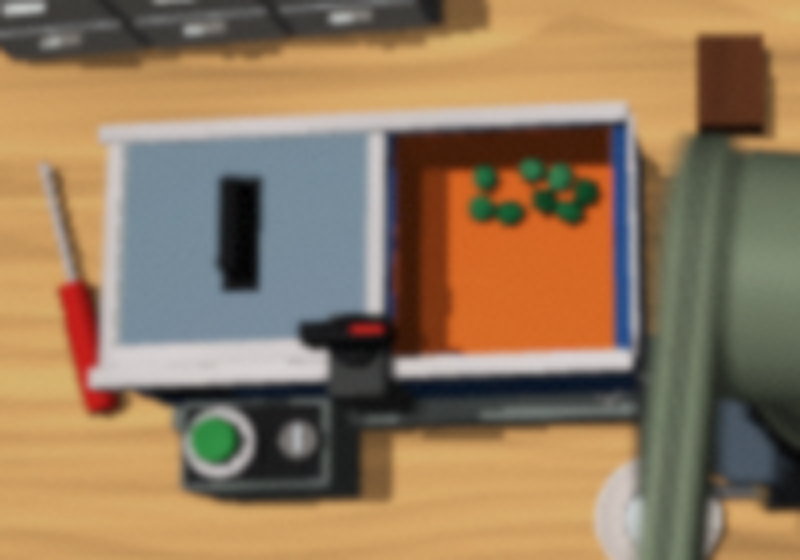

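View pics/w30.png

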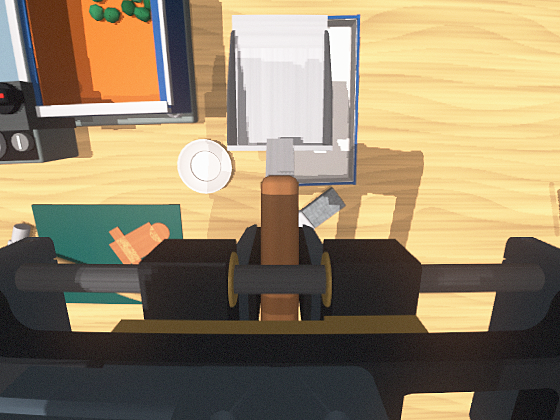

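View pics/s30.png

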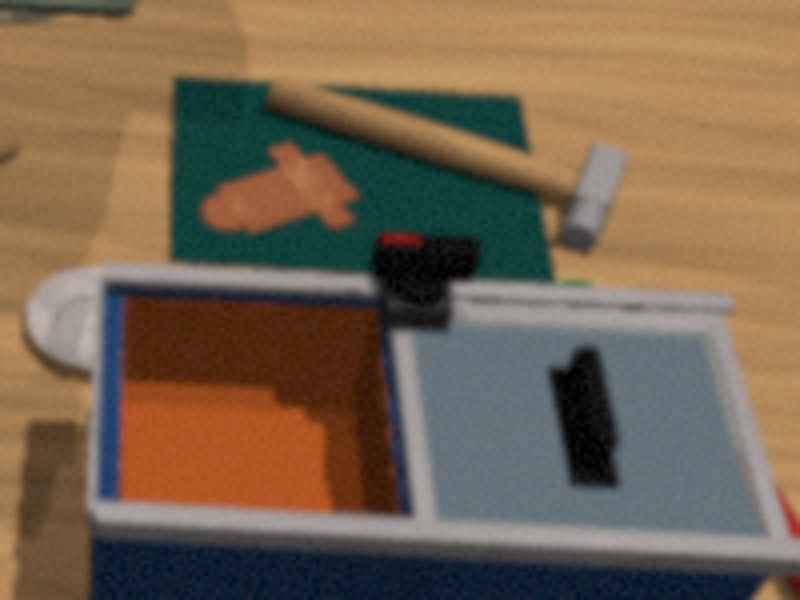

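```bash

python3 -m creep '{"offset":[[0,0,0],[-0.005,0.037,0.03],[-0.004,0.037,0.045],[0,0,0.045],[0,0,0.045]],"rotation":[[0,4.5,-1.7],[0,0,0],[0,0,0],[0,0,0],[0,0,0]]}'
python3 -m creep '{"offset":[[0,0,0.045],[0,0,0.03],[0,0,0]],"rotation":[[0,0,0],[0,0,0],[0,0,0]]}'
python3 - <<'E'
from h import *
shot('wrist','w31')
plan([440,-108,60])
E
```

```text
time_s: 39.62
ee_pos: [441.8, -106.8, 182.2]
ee_rot: [-180.0, -2.7, 2.1]
force: [0.8, -0.9, -2.6]
gripper_width: 19.6
time_s: 40.0
ee_pos: [443.4, -106.0, 106.7]
ee_rot: [-179.9, -2.4, 2.1]
force: [0.2, 0.7, -2.1]
gripper_width: 19.8
t 40.05 pos [ 444.9 -106.6  108.4] rot [-180.    -2.6    2.1] w 19.8 F [ 0.5 -0.3 -1.4]
off tool mm [-7.1  1.2 48.1]
```

View pics/w31.png

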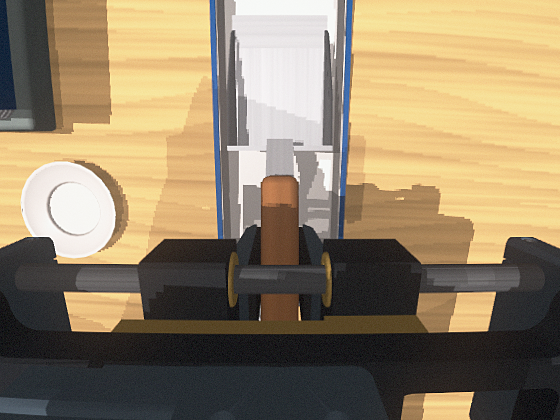

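```bash

python3 -m creep '{"offset":[[0,0,0.025],[0,0,0.02],[0,0,0.004],[0,0,0]],"rotation":[[0,1.5,0],[0,0,0],[0,0,0],[0,0,0]]}'
python3 -m creep '{"offset":[[0,0,0.002],[0,0,0.002],[0,0,0]],"rotation":[[0,0,0],[0,0,0],[0,0,0]]}'
```

```text
time_s: 40.55
ee_pos: [448.7, -107.6, 61.0]
ee_rot: [179.9, -4.3, 2.1]
force: [-0.2, -0.4, -2.3]
gripper_width: 19.8
time_s: 40.92
ee_pos: [447.7, -107.6, 55.9]
ee_rot: [180.0, -4.2, 2.0]
force: [0.7, -0.4, -2.0]
gripper_width: 19.7
```

```bash

python3 -m creep '{"offset":[[0,0,0.0015],[0,0,0.001],[0,0,0]],"rotation":[[0,0,0],[0,0,0],[0,0,0]]}'
python3 - <<'E'
from h import *
shot('wrist','w32');shot('scene','s32',(190,170,330,300),4)
E
```

```text
time_s: 41.3
ee_pos: [447.8, -107.6, 53.4]
ee_rot: [180.0, -4.2, 2.0]
force: [-1.3, -0.2, 0.5]
gripper_width: 20.2
```

View pics/s32.png

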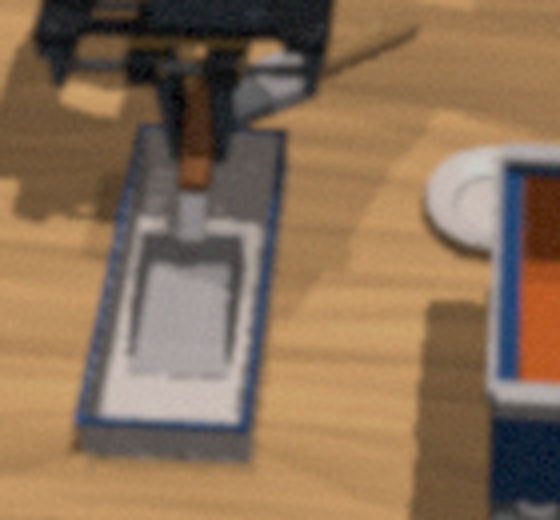

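View pics/w32.png

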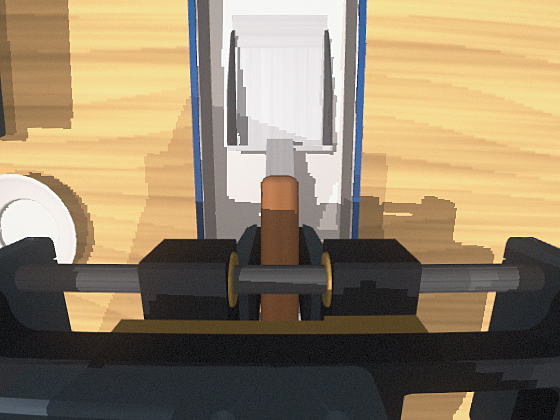

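```bash

python3 -m creep '{"offset":[[0,0,0],[0,0,0],[0,0,0],[0,0,0]],"rotation":[[0,0,0],[0,0,0],[0,0,0],[0,0,0]]}' 0.4 30
python3 -m creep '{"offset":[[0,0,-0.03],[0,0,-0.05],[0,0,-0.05],[0,0,-0.05],[0,0,-0.05]],"rotation":[[0,0,0],[0,0,0],[0,0,0],[0,-4.2,0],[0,0,0]]}' 
python3 - <<'E'
from h import *
shot('wrist','w33');shot('scene','s33',(190,170,330,300),4);shot('top','t33',(270,150,370,270),5)
plan([615,346,225])
E
```

```text
time_s: 41.9
ee_pos: [448.0, -107.6, 53.3]
ee_rot: [180.0, -4.2, 2.0]
force: [-0.1, -0.1, 0.2]
gripper_width: 54.4
time_s: 42.52
ee_pos: [435.2, -107.8, 284.5]
ee_rot: [179.9, 0.0, 2.1]
force: [1.0, 0.4, 0.7]
gripper_width: 54.8
t 42.67 pos [ 436.3 -108.2  285.3] rot [179.9  -0.3   2. ] w 54.8 F [-0.   0.3 -0.9]
off tool mm [ 194.5 -447.7   60.1]
```

View pics/w33.png

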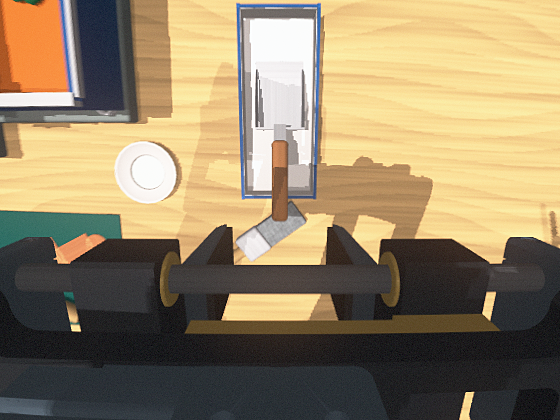

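View pics/s33.png

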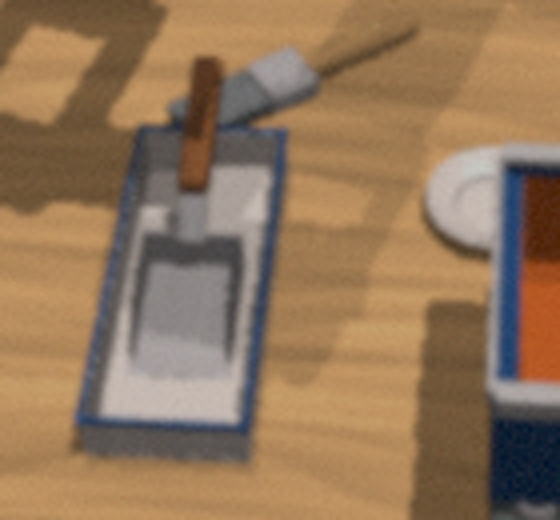

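```bash

python3 -m creep '{"offset":[[0.02,-0.045,0],[0.021,-0.05,0],[0.021,-0.05,0],[0.021,-0.05,0],[0.021,-0.05,0]],"rotation":[[0,0,1],[0,0,0],[0,0,0],[0,0,0],[0,0,0]]}'
python3 -m creep '{"offset":[[0.021,-0.05,0],[0.021,-0.05,0],[0.021,-0.05,0],[0.02,-0.05,0],[0,0,0]],"rotation":[[0,0,0],[0,0,0],[0,0,0],[0,0,0],[0,0,0]]}' 0.5
python3 - <<'E'
from h import *
shot('wrist','w34')
plan([617,347,176])
E
```

```text
time_s: 43.3
ee_pos: [533.3, 140.8, 280.6]
ee_rot: [179.9, 0.2, 1.0]
force: [0.3, -1.5, 0.1]
gripper_width: 55.2
time_s: 43.92
ee_pos: [612.7, 343.9, 277.9]
ee_rot: [179.9, 0.3, 1.2]
force: [-0.1, -1.0, -0.7]
gripper_width: 45.5
t 43.98 pos [612.4 341.8 278.8] rot [179.8   0.3   1.2] w 45.7 F [-0.2  0.1 -0.2]
off tool mm [  5.3  -5.5 102.8]
```

View pics/w34.png

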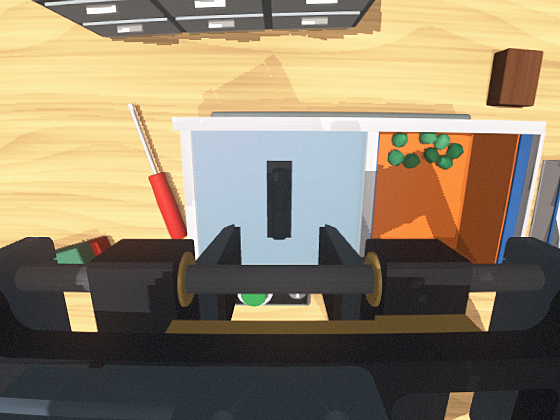

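```bash

python3 -m creep '{"offset":[[0.005,-0.004,0.03],[0,0,0.04],[0,0,0.025],[0,0,0.008],[0,0,0]],"rotation":[[0,0,0],[0,0,0],[0,0,0],[0,0,0],[0,0,0]]}'
python3 -m creep '{"offset":[[0,0,0],[0,0,0],[0,0,0],[0,0,0],[0,0,0]],"rotation":[[0,0,0],[0,0,0],[0,0,0],[0,0,0],[0,0,0]]}' 1 30
```

```text
time_s: 44.6
ee_pos: [617.7, 343.9, 179.4]
ee_rot: [179.9, 0.1, 1.0]
force: [-0.4, 0.2, 0.1]
gripper_width: 45.7
time_s: 45.22
ee_pos: [618.0, 344.6, 179.8]
ee_rot: [179.9, 0.0, 1.0]
force: [-0.2, -1.6, 2.6]
gripper_width: 13.1
```

```bash

python3 -m creep '{"offset":[[0,0.033,0],[0,0.033,0],[0,0.033,0],[0,0.033,0],[0,0.028,0]],"rotation":[[0,0,0],[0,0,0],[0,0,0],[0,0,0],[0,0,0]]}' 1 40
python3 -m creep '{"offset":[[0,0.006,0],[0,0,0]],"rotation":[[0,0,0],[0,0,0]]}'
```

```text
time_s: 45.85
ee_pos: [620.9, 186.7, 179.8]
ee_rot: [-179.7, -0.0, 1.0]
force: [1.6, 5.7, -0.4]
gripper_width: 13.3
time_s: 46.1
ee_pos: [620.9, 184.4, 179.8]
ee_rot: [-179.4, -0.0, 1.0]
force: [-0.7, 12.3, -0.1]
gripper_width: 13.2
```

```bash

python3 -m creep '{"offset":[[0,0.005,0],[0,0,0]],"rotation":[[0,0,0],[0,0,0]]}'
```

```text
time_s: 46.35
ee_pos: [620.9, 184.3, 179.8]
ee_rot: [-178.9, -0.1, 1.0]
force: [-0.6, 24.2, -2.2]
gripper_width: 12.8
```

```bash

python3 -m creep '{"offset":[[0,-0.008,0],[0,0,0],[0,0,0],[0,0,0],[0,0,0]],"rotation":[[0,0,0],[0,0,0],[0,0,0],[0,0,0],[0,0,0]]}' 0.3
python3 -m creep '{"offset":[[0,0,-0.04],[0,0,-0.04],[0,0,0]],"rotation":[[0,0,0],[0,0,0],[0,0,0]]}'
python3 - <<'E'
from h import *
shot('wrist','w35');shot('scene','s35',(290,140,490,290),4)
plan([541,262,260])
E
```

```text
time_s: 46.98
ee_pos: [620.9, 181.3, 179.5]
ee_rot: [179.9, 0.0, 1.0]
force: [0.0, 0.5, -0.6]
gripper_width: 60.5
time_s: 47.35
ee_pos: [622.6, 182.1, 263.5]
ee_rot: [-179.9, -0.4, 1.0]
force: [-0.0, 0.7, -0.4]
gripper_width: 64.2
t 47.45 pos [620.7 181.6 259.2] rot [180.   0.   1.] w 63.8 F [-1.   0.1 -0.8]
off tool mm [-78.2 -81.8  -0.8]
```

View pics/w35.png

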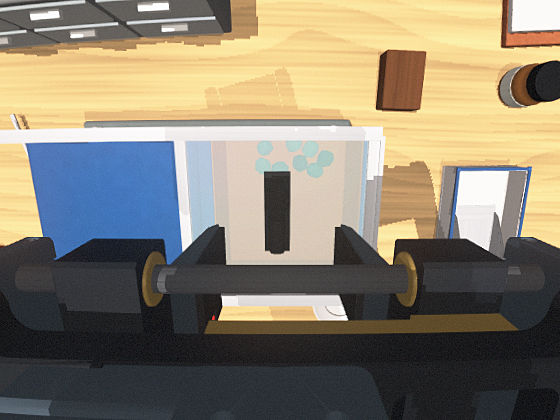

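View pics/s35.png

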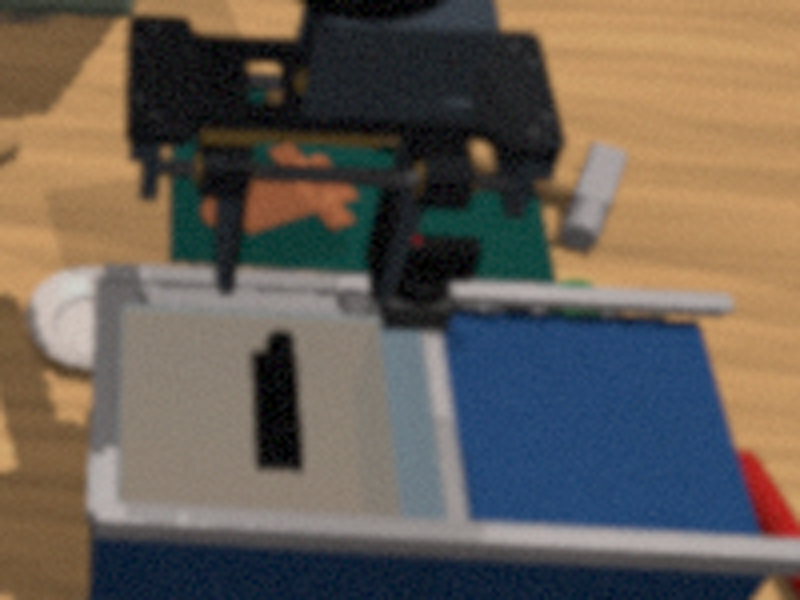

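```bash

python3 -m creep '{"offset":[[-0.039,-0.041,0],[-0.039,-0.04,0],[0,0,0],[0,0,0],[0,0,0]],"rotation":[[0,0,0],[0,0,0],[0,0,-10],[0,0,-10],[0,0,-10]]}'
python3 -m creep '{"offset":[[0,0,0],[0,0,0],[0,0,0],[0,0,0],[0,0,0]],"rotation":[[0,0,-10],[0,0,-10],[0,0,-10],[0,0,-10],[0,0,-10]]}'
python3 -m creep '{"offset":[[0,0,0],[0,0,0]],"rotation":[[0,0,-10],[0,0,0]]}'
python3 - <<'E'
from h import *
shot('wrist','w36')
plan([540.7,262,187])
E
```

```text
time_s: 48.08
ee_pos: [540.4, 261.2, 257.4]
ee_rot: [-180.0, 0.3, 31.4]
force: [-0.9, 0.1, -0.2]
gripper_width: 63.6
time_s: 48.7
ee_pos: [540.6, 260.9, 257.3]
ee_rot: [-179.8, 0.2, 81.4]
force: [-0.5, 0.5, 0.5]
gripper_width: 64.1
time_s: 48.95
ee_pos: [540.7, 261.0, 257.6]
ee_rot: [-179.8, 0.1, 90.9]
force: [1.0, -0.2, 0.1]
gripper_width: 64.0
t 49.0 pos [540.9 261.1 258. ] rot [-1.798e+02  1.000e-01  9.090e+01] w 63.9 F [ 0.2 -0.8  0.4]
off tool mm [ 1.   0.1 71. ]
```

View pics/w36.png

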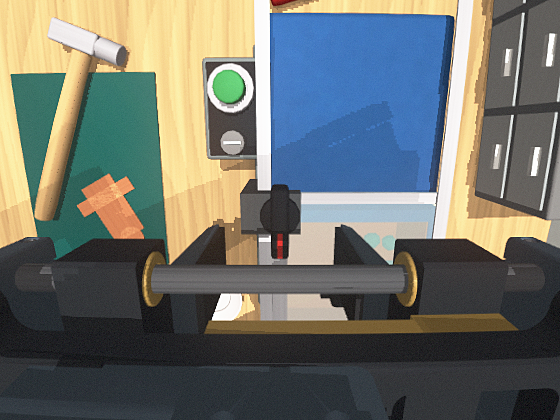

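Aligned with the wing (px 280). Descend, grip, turn clockwise.

```bash

python3 -m creep '{"offset":[[0.001,0,0.03],[0,0,0.025],[0,0,0.013],[0,0,0],[0,0,0]],"rotation":[[0,0,0],[0,0,0],[0,0,0],[0,0,0],[0,0,0]]}'
python3 -m creep '{"offset":[[0,0,0],[0,0,0],[0,0,0],[0,0,0],[0,0,0]],"rotation":[[0,0,0],[0,0,0],[0,0,0],[0,0,0],[0,0,0]]}' 1 35
python3 -m creep '{"offset":[[0,0,0],[0,0,0]],"rotation":[[0,0,0],[0,0,0]]}'
```

```text
time_s: 49.62
ee_pos: [541.9, 262.7, 192.4]
ee_rot: [179.9, 0.0, 91.0]
force: [-0.2, 0.3, -0.3]
gripper_width: 63.9
time_s: 50.25
ee_pos: [541.3, 262.4, 191.4]
ee_rot: [-180.0, 0.0, 91.0]
force: [0.9, 0.2, 0.1]
gripper_width: 16.5
time_s: 50.5
ee_pos: [540.6, 262.4, 191.4]
ee_rot: [-179.9, 0.1, 91.0]
force: [-3.6, -0.0, 2.1]
gripper_width: 13.9
```

```bash

python3 -m creep '{"offset":[[0,0,0],[0,0,0],[0,0,0],[0,0,0],[0,0,0]],"rotation":[[0,0,9],[0,0,9],[0,0,9],[0,0,9],[0,0,9]]}'
python3 -m creep '{"offset":[[0,0,0],[0,0,0],[0,0,0],[0,0,0],[0,0,0]],"rotation":[[0,0,9],[0,0,9],[0,0,9],[0,0,9],[0,0,8]]}' 
python3 -m creep '{"offset":[[0,0,0],[0,0,0]],"rotation":[[0,0,3],[0,0,0]]}'
python3 -c "
from workcell import env
print(env.state()['torque'])" 
```

```text
time_s: 51.12
ee_pos: [541.1, 262.2, 191.4]
ee_rot: [180.0, 0.1, 45.8]
force: [-2.1, -0.3, 1.6]
gripper_width: 13.5
time_s: 51.75
ee_pos: [541.3, 261.7, 191.4]
ee_rot: [179.9, 0.0, 1.8]
force: [-1.4, -1.5, 0.8]
gripper_width: 13.7
time_s: 52.0
ee_pos: [541.3, 261.6, 191.4]
ee_rot: [179.8, 0.0, -0.8]
force: [-1.7, -3.1, 1.6]
gripper_width: 14.3
[-0.57831522  0.44947672  1.08593508]
```

```bash

python3 -m creep '{"offset":[[0,0,0],[0,0,0],[0,0,0],[0,0,-0.03],[0,0,-0.05]],"rotation":[[0,0,0],[0,0,0],[0,0,0],[0,0,0],[0,0,0]]}' 0.3 30
python3 - <<'E'
from h import *
p,im=shot('wrist','w37'); shot('scene','s37',(290,140,490,290),4)
shot('top','t37',(90,120,290,260),4)
plan([430,376,260]);
E
```

```text
time_s: 52.62
ee_pos: [540.6, 262.2, 270.4]
ee_rot: [179.9, 0.3, -1.0]
force: [0.9, -0.3, 0.4]
gripper_width: 61.3
t 52.77 pos [542.9 263.3 274.6] rot [-179.9   -0.3   -1. ] w 63.7 F [ 0.5 -0.3 -0.1]
off tool mm [-114.8 -110.8   14.3]
```

View pics/w37.png

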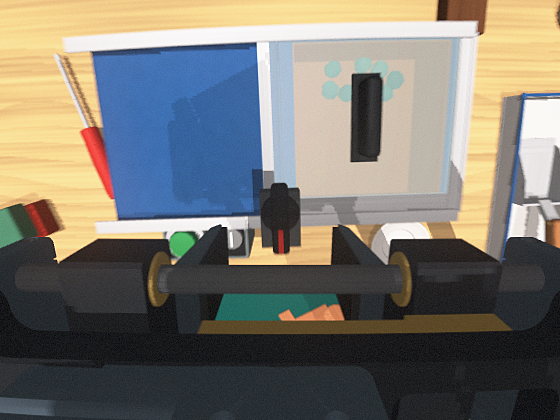

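View pics/s37.png

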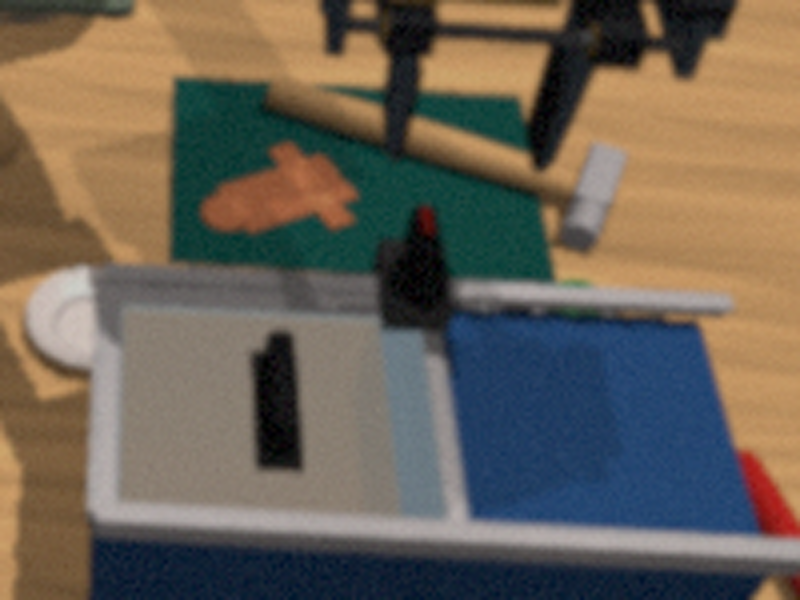

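```bash

python3 -m creep '{"offset":[[0,-0.03,0],[0,-0.03,0],[0,-0.02,0],[0,0,0],[0,0,0]],"rotation":[[0,0,-10.7],[0,0,-10.7],[0,0,-10.7],[0,0,-10.7],[0,0,-10.7]]}' 1 30
python3 -m creep '{"offset":[[0,0,0],[0,0,0]],"rotation":[[0,0,-10.7],[0,0,0]]}'
python3 - <<'E'
from h import *
p,im=shot('wrist','w38');np.save('w38p.npy',p,allow_pickle=True)
plan([488,376.5,150]);
E
```

```text
time_s: 53.4
ee_pos: [529.2, 341.0, 269.7]
ee_rot: [-179.9, 0.2, 52.9]
force: [0.8, 0.1, 0.0]
gripper_width: 16.7
time_s: 53.65
ee_pos: [529.4, 340.6, 270.1]
ee_rot: [-179.9, 0.2, 63.1]
force: [-0.5, -1.0, -0.0]
gripper_width: 0.3
t 53.7 pos [529.5 340.6 270.3] rot [-1.799e+02  1.000e-01  6.300e+01] w 0.6 F [ 0.1 -0.7  0.9]
off tool mm [ 13.4 -53.1 120.3]
```

View pics/w38.png

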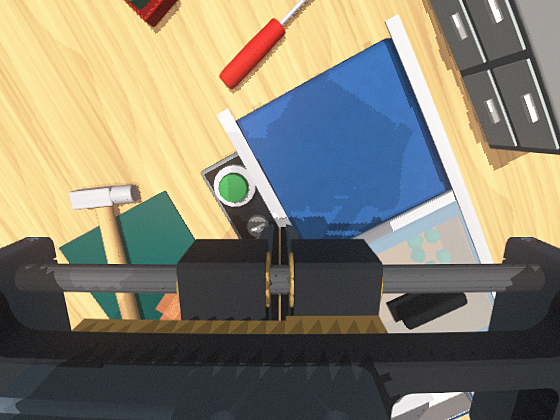

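```bash
python3 - <<'E'
from h import *
W=np.load('w38p.npy',allow_pickle=True).item()
im=cv2.imread('pics/w38_raw.png');h=cv2.cvtColor(im,cv2.COLOR_BGR2HSV)
m=cv2.inRange(h,(50,120,60),(75,255,255));m[:150]=0;m[220:]=0;m[:,:205]=0;m[:,270:]=0
M=cv2.moments(m,True);u=(M['m10']/M['m00'],M['m01']/M['m00'])
print(u,M['m00'],onz(W,*u,96).round(1),onz(W,*u,100).round(1))
x,y,w,hh=cv2.boundingRect(m);print(w,hh)
E
```

```text
(232.34896810506567, 188.20262664165102) 533.0 [484.8 372.6  96. ] [485.7 373.  100. ]
28 29
```

```bash

python3 -m creep '{"offset":[[0.012,-0.05,0],[0,0,0.05],[0,0,0.05],[0,0,0.045],[0,0,0]],"rotation":[[0,0,0],[0,0,0],[0,0,0],[0,0,0],[0,0,0]]}'
python3 - <<'E'
from h import *
p,im=shot('wrist','w39');shot('top','t39',(90,120,290,260),4)
plan([487.5,375.5,105]);
E
```

```text
time_s: 54.32
ee_pos: [488.2, 372.2, 122.6]
ee_rot: [-179.7, 0.5, 63.1]
force: [0.0, 0.2, 0.8]
gripper_width: 0.6
t 54.42 pos [491.2 374.3 127.4] rot [180.   -0.   63.1] w 0.5 F [-0.1  1.2  0.6]
off tool mm [-0.6 -3.8 22.4]
```

View pics/w39.png

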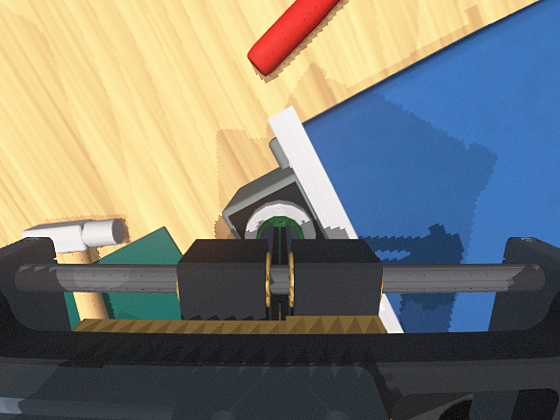

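```bash

python3 -m creep '{"offset":[[-0.0005,-0.0015,0.012],[0,0,0.008],[0,0,0.005],[0,0,0],[0,0,0]],"rotation":[[0,0,0],[0,0,0],[0,0,0],[0,0,0],[0,0,0]]}'
python3 -m creep '{"offset":[[0,0,0.004],[0,0,0],[0,0,0]],"rotation":[[0,0,0],[0,0,0],[0,0,0]]}'
```

```text
time_s: 55.05
ee_pos: [490.0, 375.0, 104.3]
ee_rot: [179.9, -0.2, 63.2]
force: [-1.3, 0.3, 12.0]
gripper_width: 0.4
time_s: 55.42
ee_pos: [490.1, 375.1, 104.0]
ee_rot: [179.8, -0.3, 63.2]
force: [-6.2, -3.8, 29.6]
gripper_width: 0.3
```

```bash

python3 - <<'E'
from h import *
p,im=shot('wrist','w40',(180,130,400,330),3.5);shot('scene','s40',(370,120,490,220),6)
shot('top','t40',(90,180,190,260),7)
E
```

```text
(no output)
```

View pics/w40.png

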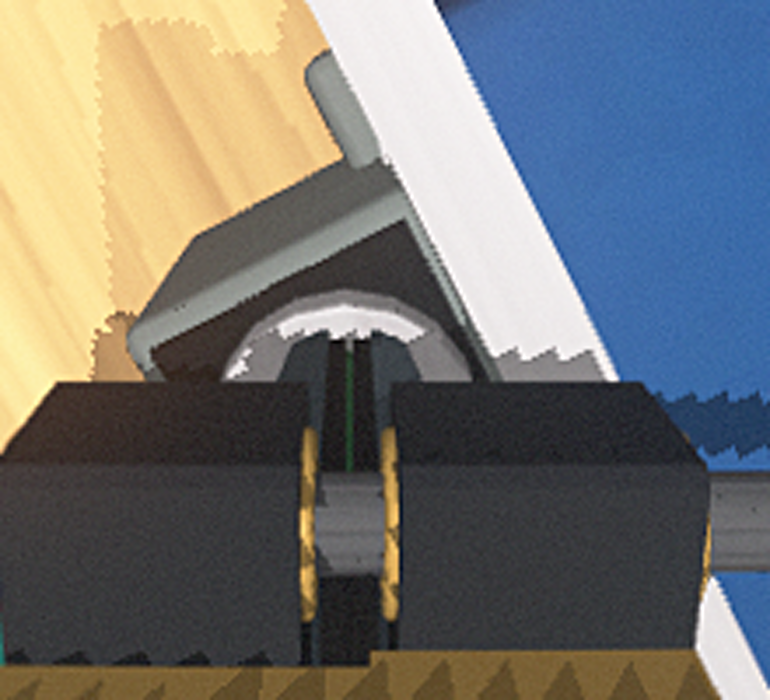

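View pics/s40.png

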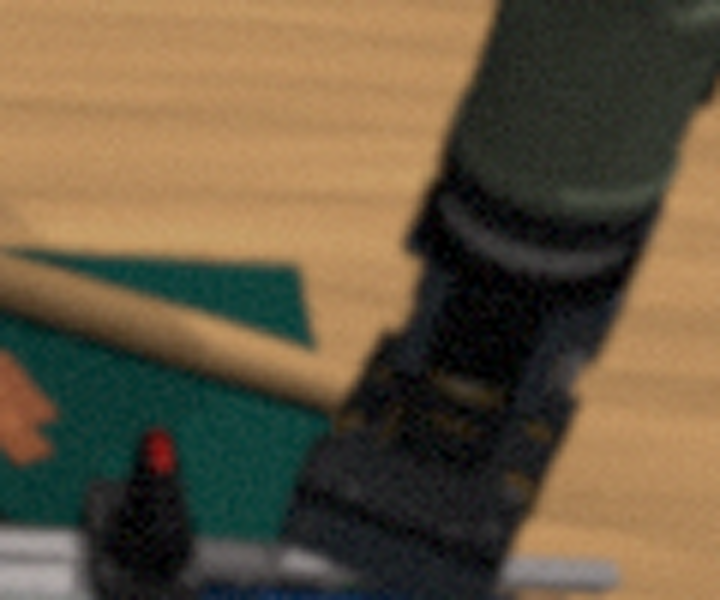

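View pics/t40.png

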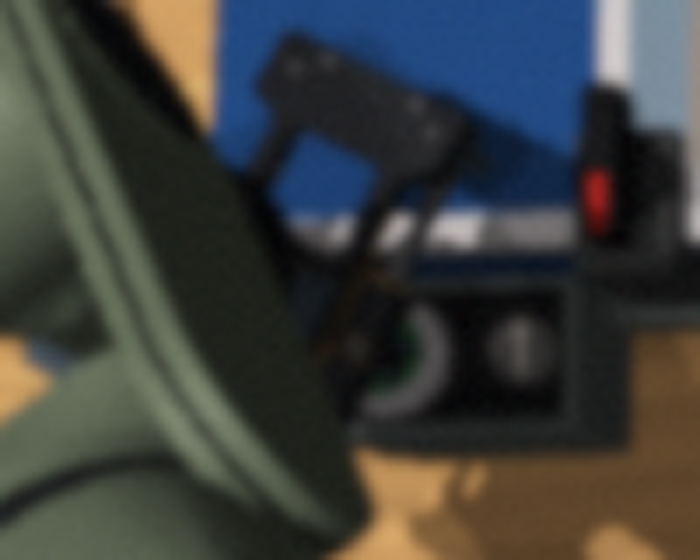

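```bash

for i in 1 2 3 4; do python3 -m creep '{"offset":[[0,0,-0.004],[0,0,0],[0,0,0]],"rotation":[[0,0,0],[0,0,0],[0,0,0]]}' | egrep "pos|force"; done
```

```text
ee_pos: [490.0, 375.0, 104.3]
force: [-2.0, -0.0, 11.6]
ee_pos: [490.0, 375.0, 107.2]
force: [-0.2, 1.0, 5.5]
ee_pos: [489.9, 375.0, 110.2]
force: [0.9, 2.6, 4.1]
ee_pos: [488.8, 374.0, 113.1]
force: [1.3, 1.3, 3.1]
```

```bash

for i in 1 2 3 4; do python3 -m creep '{"offset":[[0,0,-0.0012],[0,0,0],[0,0,0]],"rotation":[[0,0,0],[0,0,0],[0,0,0]]}' | egrep "pos|force"; done
python3 -c "
from h import *
shot('wrist','w41',(180,130,400,330),3.5)"
```

```text
ee_pos: [488.6, 373.7, 114.3]
force: [0.9, 0.1, 1.7]
ee_pos: [488.6, 373.9, 115.4]
force: [-0.5, 0.3, 0.3]
ee_pos: [488.9, 374.1, 117.0]
force: [0.8, 0.3, -0.2]
ee_pos: [488.9, 374.1, 118.2]
force: [0.4, -0.3, 0.0]
```

View pics/w41.png

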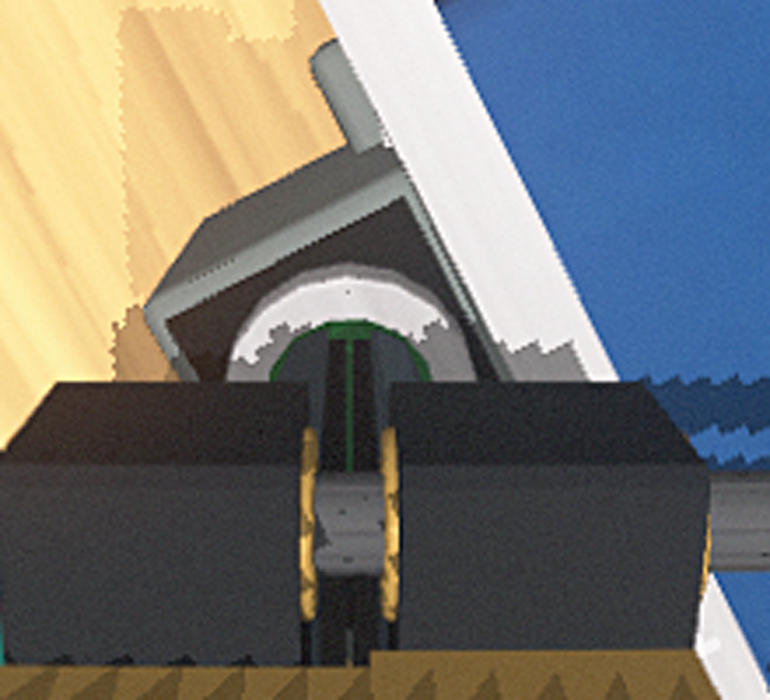

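```bash

python3 -m creep '{"offset":[[0,0,-0.05],[0,0,-0.05],[0,0,-0.05],[-0.05,0.05,-0.03],[-0.05,0.05,0]],"rotation":[[0,0,0],[0,0,0],[0,0,0],[0,0,0],[0,0,0]]}'
python3 -m creep '{"offset":[[-0.05,0,0],[-0.05,0,0],[-0.05,0,0],[-0.05,0,0],[0,0,0]],"rotation":[[0,0,0],[0,0,0],[0,0,0],[0,0,0],[0,0,0]]}'
python3 -c "
from h import *
shot('scene','s42');shot('top','t42',(90,110,360,290),2.9);print(st()[0]['time_s'])"
```

```text
time_s: 59.25
ee_pos: [527.8, 260.1, 295.4]
ee_rot: [179.8, -0.2, 63.4]
force: [0.6, -0.1, -0.9]
gripper_width: 0.6
time_s: 59.88
ee_pos: [435.1, 79.6, 293.4]
ee_rot: [180.0, 0.1, 63.0]
force: [0.4, 0.8, 0.2]
gripper_width: 0.3
59.975
```

View pics/s42.png

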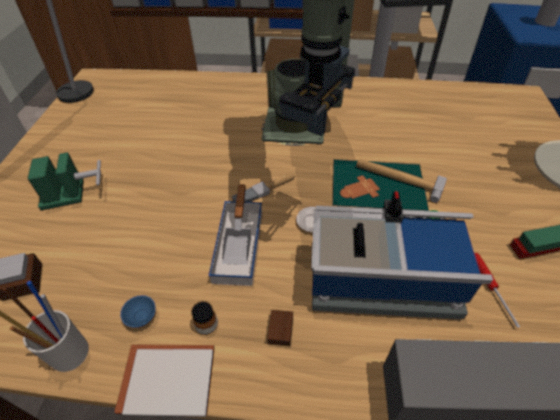

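View pics/t42.png

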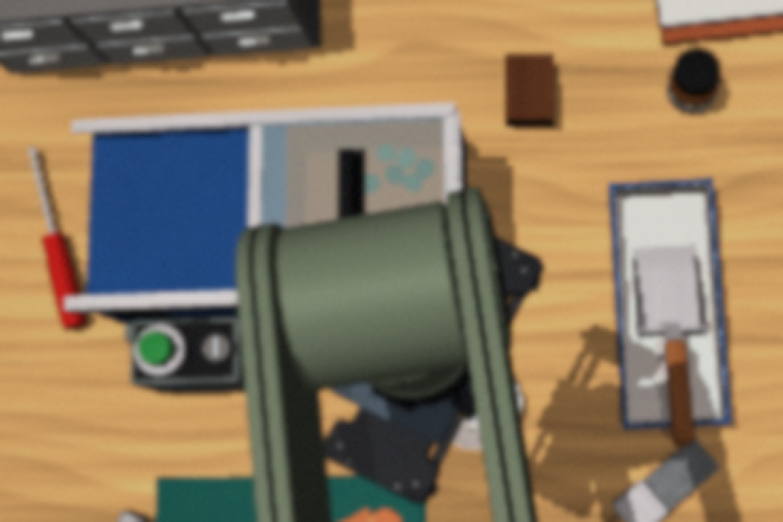

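```bash
python3 -c "
from workcell import env
print(env.job_done())"
```

```text
the job is handed in; nothing more can be done
None
```

The tumbler is loaded and started, in the order you asked. I handed the job in at about 60 s of the 210 s allowed.

- **Clamp and cover:** I turned the clamp free until it reached its stop, then slid the cover open until it hit its stop. Opening pushed against that stop with up to about 47 N at the wrist.
- **Jade:** All eight pieces were present. Two scoop passes carried five and then three into the tub. I counted eight in the tub and none left in the tray before closing. No piece fell outside the tray, so I never used the fingers for one.
- **Finish:** The scoop is flat on the floor of the empty tray. I slid the cover back about 160 mm to its shut stop, pushing to 24 N, and turned the clamp tight to its stop, about 1.1 N m. The start plunger went down last, about 10 mm to its hard stop at 30 N.
- **Last pictures:** The tray holds only the scoop, the cover is shut with jade visible through it, the knob's wing is in its tight position, and everything else on the bench looks where it was.

**Checks that disagreed:**
- **Cover opening:** the camera put the opening travel at about 156 mm rather than 160. The hard stop and the 160 mm closing travel say it was fully open.
- **Plunger height:** my first camera estimate of the plunger top (about 101 mm) was too low. Touch put it at about 114.5 mm when out.
- **Scoop in the grip:** it tilted about 4° nose-down in the fingers during scooping. I corrected for this before setting it down.

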